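# Sort the winch fitter's leftovers

## Robot

A 7-joint arm with a two-finger parallel gripper is mounted at the origin on the work surface. World frame = base frame: x ahead of the robot, y to its left, z up, the work surface at z = 0. Lengths are in mm, angles in rad, forces in N, time in s.
With the tool pointing down it reaches from about 400 to 900 mm from the base axis. Payload 5.6 kg.
Tool frame: the origin (TCP) lies at the very end of the fingers, on their centre line; the grasp point (between the pads) lies env.grasp_offset behind it (env.grasp_offset is the distance from the TCP to the grasp point, in mm); z points along the fingers, y is the direction in which the jaws open and shut (so a half turn about z gives the same grasp; the last joint's range is limited). The gripper opens to 92 mm and grips with 3 to 60 N. Pads are 20 mm wide; open, the fingers measure 128 mm over their backs; the gripper's body (75 mm by 189 mm) begins 69 mm behind the grasp point.
Start: joints at [1.09, 0.468, -0.012, 1.603, 0.006, 1.071, -0.056], TCP at [275.528, -588.722, 214.592] pointing down, gripper open.
Joint ranges: [-2.53, 2.53], [-0.31, 2.02], [-1.57, 1.55], [0.28, 2.44], [-1.29, 4.43], [0.15, 1.84], [-2.92, 2.92]. Speed limits (rad/s): [2.57, 2.57, 3.14, 3.14, 3.14, 3.14, 3.14].

## Interface

Orientations are given as a unit quaternion [x, y, z, w].
In Python, from station import env, cams, job gives the robot as it stands.
- The arm moves only by the shell command python3 -m inch 'ROWS' [OPENING] [FORCE]. ROWS is JSON, a list of rows, each an object with "travel": the shift along the tool's x, y, z in mm, a list of three; "delta_rot": the turn, a rotation vector about the tool's x, y, z in degrees, a list of three. A call has 1 to 20 rows; each row is the pose to reach, as a shift and turn from the pose commanded when the call began, along the tool's axes at that moment; what a row does not reach only later rows make up. A row lasts 1/12 s, in which the tool goes at most 41.7 mm and 7.16 degrees, less where a joint would pass 70% of its speed; a pose out of reach is approached as far as the arm can. A call with a gripper value outside its range is refused whole. OPENING is the finger opening in mm, from 0 to 91.9, set as the call begins (- or left out, the last holds). The fingers move at their own pace and stop on an object; FORCE is the grip in N (left out, the last holds). Time passes only in rows, so rows that repeat a pose let the fingers close. It gives the time, the measured TCP pose, the force and the opening at its end, in the units of the state.
- env.observe(): the state, without advancing time (a new reading comes with each control period).
- cams.snapshot(name): name is "scene" or "top" or "wrist"; returns a dict with "img" (384x512x3 uint8, red, green, blue), "fx", "fy", "cx", "cy" (pixels), "R" (3x3) and "t" (3): a world point X has camera coordinates R X + t; the wrist camera has in their place "tool_from_camera" (4x4, takes a point from camera to tool coordinates, whose origin is the TCP and whose axes are the flange's). Camera axes: x right, y down, z forward; pixel columns grow to the right and rows downward; lengths in mm; the calibration is good to about 2 mm. A picture is of the moment at which its call begins: read the wrist's pose just before it. There is no depth.
- job.job_done(): hands the job in, once; it reports no verdict.
The state is a dict: "t": time; "joint_positions": joint angles; "dq": joint speeds; "joint_efforts": joint torques, N m; "tcp_pos": TCP position; "ee_rot": TCP orientation; "contact_force": force on the tool from outside, world axes, zero at the start; "moment": the same for the moment, N m; "gripper_width": finger opening in mm.
Only numpy, scipy, OpenCV 4.12 (cv2) and the standard library are available. Lean on these libraries where they do the work, as an engineer would, in place of code of your own. Each camera call takes 0.05 s, during which the arm holds its last target.

## Task

Clear up after the winch overhaul: stand both bronze hinge pins upright on their heads in the blue tray, and lay the green pulley block flat in the yellow tray. Nest each loose angle offcut snugly over the fixed angle of its own finish, red on red and bare grey on grey, ridge along ridge and ends about level. Leave the frosted lamp globe where it is.

Things in the scene. Friction and masses are not known exactly. Their poses are not given: they have to be found in the camera images.
- pin_a_mid (a point): (sizes in mm) bronze (copper-brown) hinge pin, loose, standing upright on its round head: head 30 diameter by 7 high at the bottom, plain shaft 16 diameter above it with a chamfered top end, 60 high in all; both pins are alike. This point is on its axis half-way up (30 above its underside); z up along the axis
- pin_b_mid (a point): (sizes in mm) the other bronze (copper-brown) hinge pin, loose, standing upright on its round head: head 30 diameter by 7 high at the bottom, plain shaft 16 diameter above it with a chamfered top end, 60 high in all; both pins are alike. This point is on its axis half-way up (30 above its underside); z up along the axis
- pulley_mid (a point): (sizes in mm) green painted pulley block, loose, lying flat on one cheek: two rounded cheeks 74 long (x) by 46 wide (y) with a steel sheave between, 40 thick overall, and a steel eye that reaches out to 50 from the centre on the +x end. The cheeks' straight parallel sides, 46 apart along y, are there to grip. This point is the centre, half-way up (20 above its underside); z up
- angle_red_mid (a point): (sizes in mm) red painted angle-section offcut, loose, lying like a little roof, ridge up: 56 long, legs 40 wide, 5 thick, sloping at 45 degrees down to the ledge; 57 wide, 32 high. It lifts well by its two flat end faces, 56 apart. This point is its centre, under the ridge, 16 above its underside; x along the ridge (either way round is the same), z up
- angle_grey_mid (a point): (sizes in mm) bare light-grey metal angle-section offcut, loose, lying like a little roof, ridge up: 56 long, legs 40 wide, 5 thick, sloping at 45 degrees down to the ledge; 57 wide, 32 high. It lifts well by its two flat end faces, 56 apart. This point is its centre, under the ridge, 16 above its underside; x along the ridge (either way round is the same), z up
- pin_tray: (sizes in mm) blue open tray, fixed, 130 (x) by 85 (y) outside, 20 high, walls and floor 4 thick. Origin: centre of its underside, on the ledge; x along its long side
- pulley_tray: (sizes in mm) yellow open tray, fixed, 120 (x) by 110 (y) outside, 16 high, walls and floor 4 thick. Origin: centre of its underside, on the ledge
- nest_red: (sizes in mm) the red one: fixed black plinth 74 (x) by 80 (y) by 15 high with a fixed piece of the same angle section on top (56 long, legs 40 by 5), ridge up along x, 47 above the ledge. Origin: centre of the plinth's underside. An offcut nested over it, legs on legs and ends level, has its underside 22 and its centre 38 above this origin
- nest_grey: (sizes in mm) the bare light-grey one: fixed black plinth 74 (x) by 80 (y) by 15 high with a fixed piece of the same angle section on top (56 long, legs 40 by 5), ridge up along x, 47 above the ledge. Origin: centre of the plinth's underside. An offcut nested over it, legs on legs and ends level, has its underside 22 and its centre 38 above this origin
- globe_mid (a point): (sizes in mm) frosted white glass lamp globe, loose, standing on its neck beyond the targets, 106 diameter, 110 high; a bystander, to be left alone. This point is its centre, 55 above the ledge
Things that resemble listed ones, but are neither listed nor needed, are in the scene too. What is shaped like the nest_grey but pink is not meant.

How it is judged (in metres and radians):
At the end, for the whole second after the job is handed in: Both pins stand upright (0.15 rad) on the blue tray's floor, the pulley block lies flat on the yellow tray's floor, each angle sits on the fixed angle of its colour within 12 mm along, 6 mm across, 5 mm in height and 0.15 rad; all five at rest (x of pin_a_mid in the frame of pin_tray between -0.055 and 0.055 m and y of pin_a_mid in the frame of pin_tray between -0.034 and 0.034 m and z of pin_a_mid in the frame of pin_tray between 0.028 and 0.04 m and angle between each of pin_a_mid, pin_b_mid, pulley_mid, angle_red_mid, angle_grey_mid's own z axis and vertical below 0.15 rad and x of pin_b_mid in the frame of pin_tray between -0.055 and 0.055 m and y of pin_b_mid in the frame of pin_tray between -0.034 and 0.034 m and z of pin_b_mid in the frame of pin_tray between 0.028 and 0.04 m and x of pulley_mid in the frame of pulley_tray between -0.036 and 0.036 m and y of pulley_mid in the frame of pulley_tray between -0.036 and 0.036 m and z of pulley_mid in the frame of pulley_tray between 0.018 and 0.03 m and x of angle_red_mid in the frame of nest_red between -0.012 and 0.012 m and y of angle_red_mid in the frame of nest_red between -0.006 and 0.006 m and z of angle_red_mid in the frame of nest_red between 0.033 and 0.043 m and angle between the x axis of angle_red_mid and the x axis of nest_red, either way round below 0.15 rad and x of angle_grey_mid in the frame of nest_grey between -0.012 and 0.012 m and y of angle_grey_mid in the frame of nest_grey between -0.006 and 0.006 m and z of angle_grey_mid in the frame of nest_grey between 0.033 and 0.043 m and angle between the x axis of angle_grey_mid and the x axis of nest_grey, either way round below 0.15 rad and linear speed of each of pin_a, pin_b, pulley, angle_red, angle_grey below 0.02 m/s); the robot touches nothing.
It fails at once if the lamp globe is moved more than 20 mm (distance of globe_mid from where it was at the start of the episode above 0.02 m).
It also fails if it takes over 125 s, if anything falls off the work surface, if the arm or the gripper's body presses on something with over 40 N, if the wrist force passes 120 N, or if a joint passes its speed limit or range.

## Working session

There is one attempt and no reset: what is moved stays moved. The work goes in short steps, Python scripts to look and compute and a shell command to move; the robot and the scene stay as the last step left them, time stands still between calls to the robot, and variables do not carry over. Pictures are saved under pics/ and viewed, and the job is handed in when it is done.

```bash
ls; mkdir -p pics; python3 - <<'E'
from station import env,cams
import cv2,numpy as np
print(env.observe(), env.grasp_offset)
for n in ("scene","top","wrist"):
    s=cams.snapshot(n)
    cv2.imwrite(f"pics/{n}0.png",cv2.resize(s["img"][:,:,::-1],(800,600),interpolation=cv2.INTER_CUBIC))
    print(n,{k:(np.round(v,3).tolist()) for k,v in s.items() if k!="img"})
E
```

```text
pics
{'t': 0.0, 'joint_positions': array([ 1.08999654,  0.46839959, -0.01158572,  1.60363405,  0.00599007,
        1.07138282, -0.05630507]), 'dq': array([-1.03302097e-03, -1.76298363e-04, -1.74253705e-06,  5.08622235e-04,
        9.56095180e-04,  4.87998625e-04, -3.07489035e-04]), 'joint_efforts': array([-3.93939763e-05, -5.20571744e+01, -1.22266280e-02, -2.43745583e+01,
       -5.66509471e-02,  1.72763335e-02,  2.03542718e-04]), 'tcp_pos': array([ 275.24533041, -588.19614815,  213.62147641]), 'ee_rot': array([ 9.76146208e-01,  2.17112369e-01, -2.54110355e-04, -8.57869366e-04]), 'contact_force': array([ 0.43111417, -0.0328613 ,  0.09579039]), 'moment': array([-0.04266313, -0.01175962, -0.02586671]), 'gripper_width': 92.10716909613267} 18.700000000000003
scene {'fx': 362.262, 'fy': 362.262, 'cx': 251.106, 'cy': 192.09, 'R': [[-0.337, 0.941, 0.02], [0.608, 0.234, -0.759], [-0.719, -0.244, -0.651]], 't': [234.448, -252.711, 1302.458]}
top {'fx': 484.786, 'fy': 484.786, 'cx': 258.35, 'cy': 189.587, 'R': [[-0.003, -1.0, 0.016], [-0.984, 0.0, -0.18], [0.18, -0.016, -0.984]], 't': [-85.954, 518.666, 1387.925]}
wrist {'fx': 276.77, 'fy': 276.77, 'cx': 256.893, 'cy': 188.663, 'tool_from_camera': [[0.0, -0.959, -0.282, 79.093], [1.0, -0.0, 0.0, -0.594], [-0.0, -0.282, 0.959, -169.683], [0.0, 0.0, 0.0, 1.0]]}
```

View pics/top0.png

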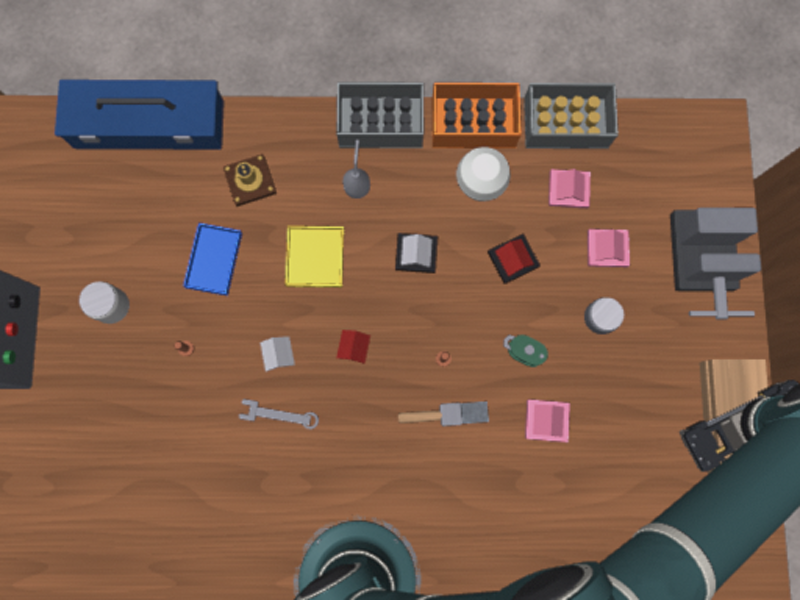

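View pics/scene0.png

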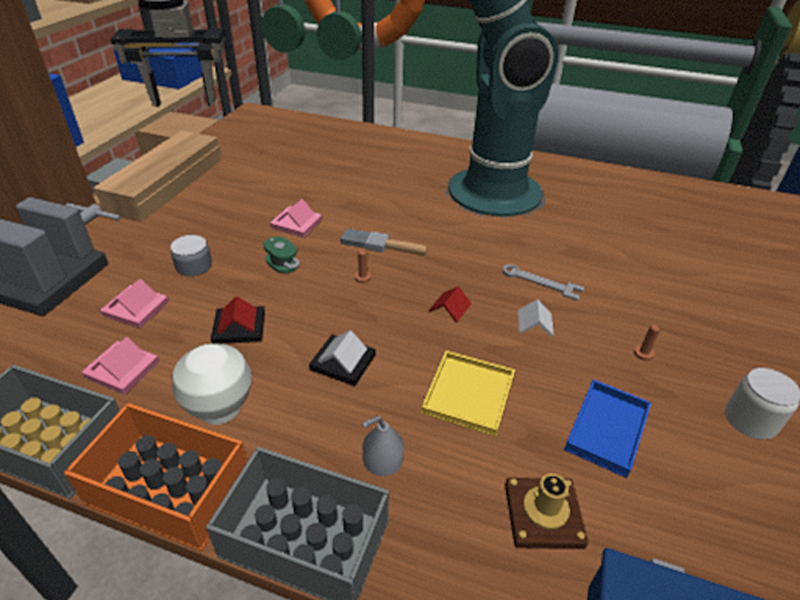

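View pics/wrist0.png

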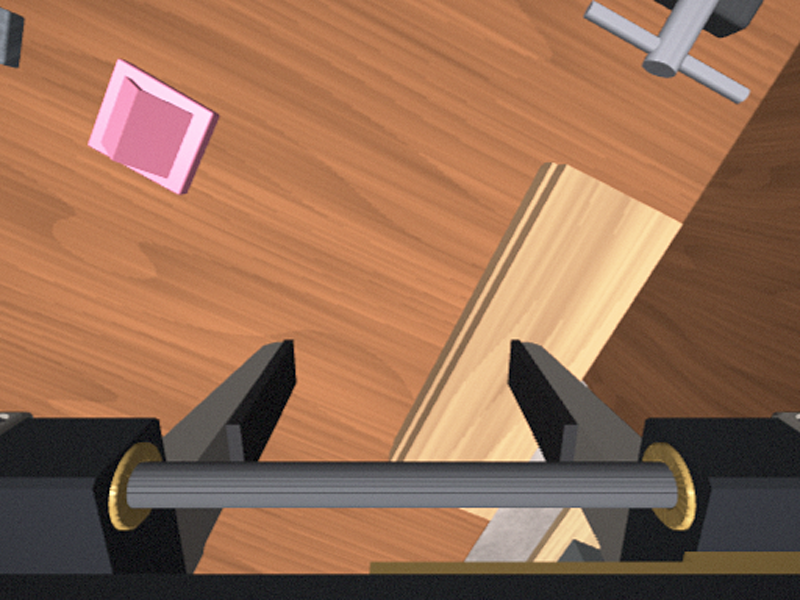

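```bash
python3 - <<'E'
from station import env,cams
import cv2,numpy as np
s=cams.snapshot("top"); im=s["img"][:,:,::-1]
cv2.imwrite("pics/topc1.png",cv2.resize(im[135:260,100:260],(800,625))[:600])
cv2.imwrite("pics/topc2.png",cv2.resize(im[135:260,235:395],(800,625))[:600])
E
```

```text
(no output)
```

View pics/topc1.png

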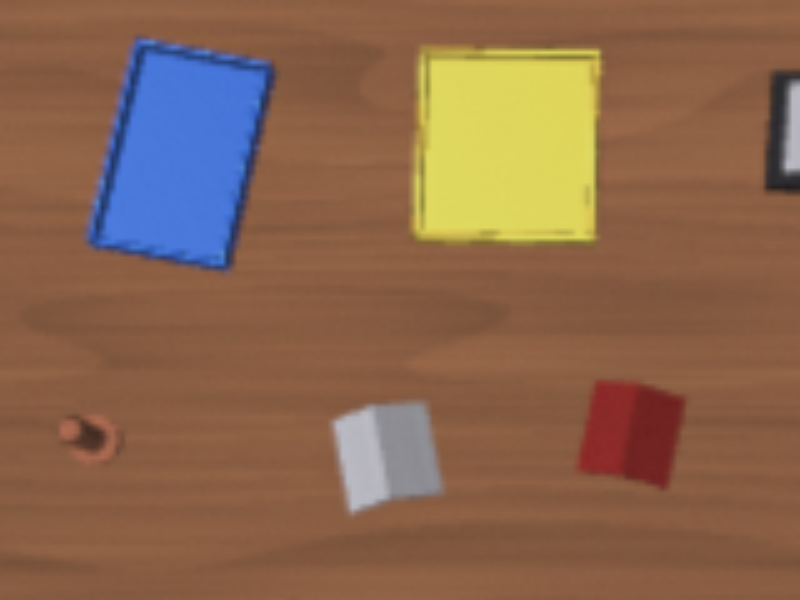

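View pics/topc2.png

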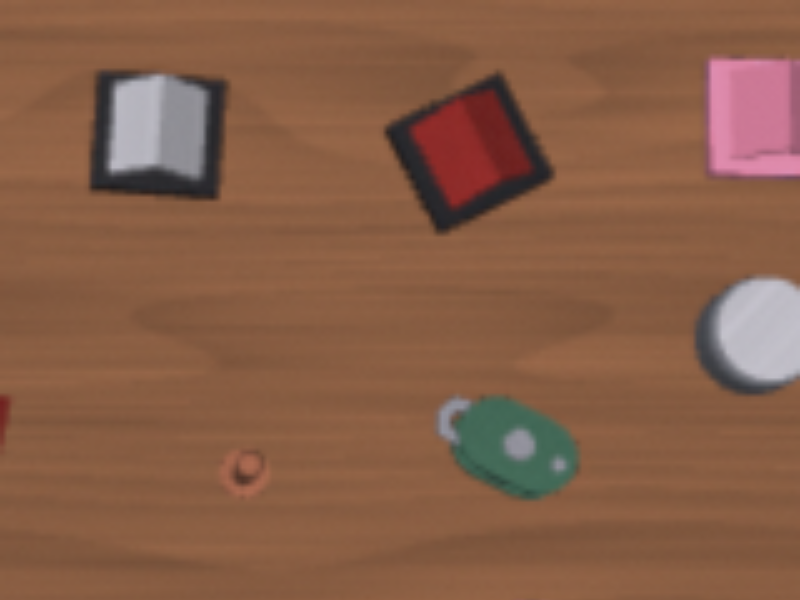

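```bash
cat > h.py <<'E'
import numpy as np,cv2
from scipy.optimize import minimize
from scipy.spatial.transform import Rotation as Rn
from station import env,cams
def cyl(r,z0,z1,n=24,cx=0,cy=0):
    a=np.linspace(0,2*np.pi,n,endpoint=False)
    return np.array([[cx+r*np.cos(t),cy+r*np.sin(t),z] for z in (z0,z1) for t in a])
def box(x,y,z0,z1):
    return np.array([[i*x/2,j*y/2,z] for i in(-1,1) for j in (-1,1) for z in (z0,z1)])
def ang(z0):  # two legs, outer ridge at z0+32
    P=[]
    t=5/np.sqrt(2)*1.0
    for s in (-1,1):
        q=[(0,32),(s*28.28,3.54),(s*24.75,0),(0,24.75)]
        P.append(np.array([[x,y,z+z0] for x in(-28,28) for y,z in q]))
    return P
M={'pin':[cyl(15,0,7),cyl(8,7,57),cyl(6.5,57,60)],
 'pulley':[np.vstack([cyl(23,0,40,24,14,0),cyl(23,0,40,24,-14,0)])],
 'angle':ang(0),'fang':ang(15),'plinth':[box(74,80,0,15)],
 'tray_b':[box(130,85,0,20)],'tray_y':[box(120,110,0,16)],'globe':[cyl(53,54,56)]}
def cam(name):
    o=env.observe(); s=cams.snapshot(name); s=dict(s)
    if name=='wrist':
        T=np.eye(4);T[:3,:3]=Rn.from_quat(o['ee_rot']).as_matrix();T[:3,3]=o['tcp_pos']
        C=np.linalg.inv(T@np.array(s['tool_from_camera'])); s['R']=C[:3,:3]; s['t']=C[:3,3]
    return s
def proj(s,X):
    c=np.asarray(X,float).reshape(-1,3)@np.array(s['R']).T+np.array(s['t'])
    return np.c_[s['fx']*c[:,0]/c[:,2]+s['cx'],s['fy']*c[:,1]/c[:,2]+s['cy']]
def unproj(s,u,v,z):
    R=np.array(s['R']);o=-R.T@np.array(s['t']);d=R.T@np.array([(u-s['cx'])/s['fx'],(v-s['cy'])/s['fy'],1])
    return o+d*(z-o[2])/d[2]
def mask(s,col):
    h=cv2.cvtColor(cv2.GaussianBlur(s['img'],(3,3),0),cv2.COLOR_RGB2HSV).astype(int);H,S,V=h[...,0],h[...,1],h[...,2]
    if col=='blue': m=(abs(H-110)<12)&(S>130)
    if col=='yellow': m=(abs(H-29)<6)&(S>100)
    if col=='red': m=((H<5)|(H>174))&(S>170)
    if col=='green': m=(abs(H-72)<22)&(S>70)
    if col=='grey': m=(S<40)&(V>95)
    if col=='black': m=(V<60)
    if col=='bronze': m=((H<10)|(H>177))&(S>100)&(V>60)
    return m.astype(np.uint8)
def pose(parts,p,z=0):
    c,sn=np.cos(p[2]),np.sin(p[2]);R=np.array([[c,-sn,0],[sn,c,0],[0,0,1]])
    return [P@R.T+[p[0],p[1],z] for P in parts]
F=4
def render(s,parts,p,roi,z=0):
    x0,y0,x1,y1=roi
    im=np.zeros(((y1-y0)*F,(x1-x0)*F),np.uint8)
    for P in pose(parts,p,z):
        q=(proj(s,P)-[x0,y0]+.5)*F-.5
        cv2.fillConvexPoly(im,np.round(cv2.convexHull(q.astype(np.float32))*16).astype(np.int32),1,shift=4)
    return cv2.resize(im.astype(np.float32),(x1-x0,y1-y0),interpolation=cv2.INTER_AREA)
def fit(views,parts,p0,z=0,pad=12,yaw=True,big=None):
    """views: list of (s,mask)"""
    D=[]
    for s,m in views:
        q=np.vstack([proj(s,P) for P in pose(parts,p0,z)])
        a=np.maximum(np.floor(q.min(0))-pad,0).astype(int);b=np.minimum(np.ceil(q.max(0))+pad,[512,384]).astype(int)
        roi=(a[0],a[1],b[0],b[1]);D.append((s,m[a[1]:b[1],a[0]:b[0]].astype(np.float32),roi))
    def cost(x):
        p=[x[0],x[1],x[2]/30 if yaw else p0[2]]
        c=0
        for s,m,roi in D:
            r=render(s,parts,p,roi,z); c+=1-np.minimum(r,m).sum()/max(np.maximum(r,m).sum(),1)
        return c/len(D)
    best=None
    for k in range(2):
      x0=[p0[0],p0[1],p0[2]*30] if best is None else best.x
      sx=np.array([x0]*4,float);sx[1:]+=np.diag([8,8,6.])/(1+2*k)
      best=minimize(cost,x0,method='Nelder-Mead',options=dict(initial_simplex=sx,xatol=.05,fatol=1e-5,maxiter=300))
    return np.array([best.x[0],best.x[1],best.x[2]/30 if yaw else p0[2]]),best.fun
E
cat > m0.py <<'E'
from h import *
T=cam('top');S=cam('scene')
print('tcp cam',-np.array(T['R']).T@T['t'])
k=1/1.5625
# name: parts, colour, top px (800x600), z guess, yaw deg
L={'pin_a':('pin','bronze',(186,349),0,0),'pin_b':('pin','bronze',(443,359),0,0),
'pulley':('pulley','green',(527,350),20,150),
'a_red':('angle','red',(353,346),16,170),'a_grey':('angle','grey',(278,353),16,10),
'n_red':('fang','red',(514,258),30,28),'n_grey':('fang','grey',(416,251),30,-2),
'tray_b':('tray_b','blue',(213,259),10,-12),'tray_y':('tray_y','yellow',(315,256),8,0)}
for n,(mo,c,px,z,yaw) in L.items():
    X=unproj(T,px[0]*k,px[1]*k,z)
    p0=[X[0],X[1],np.radians(yaw)]
    out=[]
    for v in ([T],[S],[T,S]):
        p,e=fit([(s,mask(s,c)) for s in v],M[mo],p0,yaw=mo!='pin')
        out.append((np.round([p[0],p[1],np.degrees(p[2])],1).tolist(),round(e,3)))
    print(n,np.round(X[:2]),*out)
print('globe',unproj(T,484*k,174*k,60))
E
python3 m0.py
```

```text
tcp cam [ 260.32970752  -63.81551284 1459.75851019]
pin_a [424. 332.] ([425.9, 333.0, 0.0], np.float64(0.165)) ([428.2, 333.4, 0.0], np.float64(0.356)) ([426.4, 333.4, 0.0], np.float64(0.264))
pin_b [ 404. -163.] ([405.2, -161.4, 0.0], np.float64(0.156)) ([405.0, -162.7, 0.0], np.float64(0.37)) ([405.0, -162.0, 0.0], np.float64(0.265))
pulley [ 419. -323.] ([418.5, -323.2, 257.2], np.float64(0.416)) ([417.3, -326.7, 224.2], np.float64(0.469)) ([418.7, -324.2, 230.3], np.float64(0.451))
a_red [428.  10.] ([429.8, 11.9, 166.0], np.float64(0.21)) ([431.4, 11.4, 167.8], np.float64(0.142)) ([431.4, 11.3, 168.2], np.float64(0.176))
a_grey [414. 153.] ([415.7, 157.6, 11.4], np.float64(0.066)) ([418.5, 157.8, 11.6], np.float64(0.315)) ([416.4, 157.6, 11.4], np.float64(0.199))
n_red [ 597. -301.] ([602.7, -303.0, 30.9], np.float64(0.189)) ([605.7, -303.3, 25.1], np.float64(0.112)) ([605.1, -303.9, 25.9], np.float64(0.158))
n_grey [ 611. -111.] ([614.1, -110.6, -2.7], np.float64(0.058)) ([616.6, -110.3, -5.5], np.float64(0.083)) ([614.7, -110.3, -5.4], np.float64(0.082))
tray_b [599. 285.] ([600.8, 286.8, -10.3], np.float64(0.115)) ([602.6, 287.8, -10.7], np.float64(0.063)) ([602.6, 287.9, -10.7], np.float64(0.09))
tray_y [606.  87.] ([606.0, 88.3, 0.1], np.float64(0.066)) ([598.6, 88.3, -0.4], np.float64(0.213)) ([605.6, 88.4, 0.0], np.float64(0.145))
globe [ 757.25452561 -243.03673077   60.        ]
```

```bash
cat > plan.py <<'E'
import sys
from h import *
# plan.py x y z jawdeg : shift+turn from measured pose so that jaw (tool y) lies along jawdeg
x,y,z,j=map(float,sys.argv[1:5])
o=env.observe();R=Rn.from_quat(o['ee_rot']).as_matrix()
psi=np.degrees(np.arctan2(R[1,0],R[0,0]))
d=R.T@(np.array([x,y,z])-o['tcp_pos'])
dj=[((j+90-psi)+k*180+540)%360-180 for k in(0,1)]
for a in sorted(dj,key=abs):
    Rt=Rn.from_euler('z',psi+a,degrees=True).as_matrix()@np.diag([1,-1,-1])
    print('travel',np.round(d,1),'rot',np.round(np.degrees(Rn.from_matrix(R.T@Rt).as_rotvec()),1),'j7',round(np.degrees(o['joint_positions'][6]),1))
print('tcp',np.round(o['tcp_pos'],1),'psi',round(psi,1),'t',round(o['t'],2),'F',np.round(o['contact_force'],1),'w',round(o['gripper_width'],1))
E
python3 plan.py 419 -324 150 -23
python3 - <<'E'
from h import *
T=cam('top');p,e=fit([(T,mask(T,'green'))],M['pulley'],[419,-324,1.17]);print(p,np.degrees(p[2]),e)
E
```

```text
travel [ 242.2 -178.8   64.4] rot [ -0.   -0.  -41.9] j7 -3.2
travel [ 242.2 -178.8   64.4] rot [ -0.    0.  138.1] j7 -3.2
tcp [ 275.5 -588.6  214.3] psi 25.1 t 0.3 F [ 0.4 -0.5  0.1] w 91.7
[ 418.17019983 -322.07771901    1.36238928] 78.05915568188408 0.41619229316711426
```

```bash
python3 -m inch '[{"travel":[242,-179,64],"delta_rot":[0,0,-42]},{"travel":[242,-179,64],"delta_rot":[0,0,-42]},{"travel":[242,-179,64],"delta_rot":[0,0,-42]},{"travel":[242,-179,64],"delta_rot":[0,0,-42]},{"travel":[242,-179,64],"delta_rot":[0,0,-42]},{"travel":[242,-179,64],"delta_rot":[0,0,-42]},{"travel":[242,-179,64],"delta_rot":[0,0,-42]},{"travel":[242,-179,64],"delta_rot":[0,0,-42]},{"travel":[242,-179,64],"delta_rot":[0,0,-42]},{"travel":[242,-179,64],"delta_rot":[0,0,-42]},{"travel":[242,-179,64],"delta_rot":[0,0,-42]}]'
cat > look.py <<'E'
import sys
from h import *
s=cam('wrist');np.save('last.npy',s,allow_pickle=True)
n=sys.argv[1];cv2.imwrite(f'pics/{n}.png',cv2.resize(s['img'][:,:,::-1],(800,600)))
E
python3 look.py w1
```

```text
t: 1.27
tcp_pos: [418.4, -325.5, 150.9]
ee_rot: [0.834, 0.552, -0.0, 0.001]
contact_force: [0.1, -1.2, -0.1]
gripper_width: 92.1
```

View pics/w1.png

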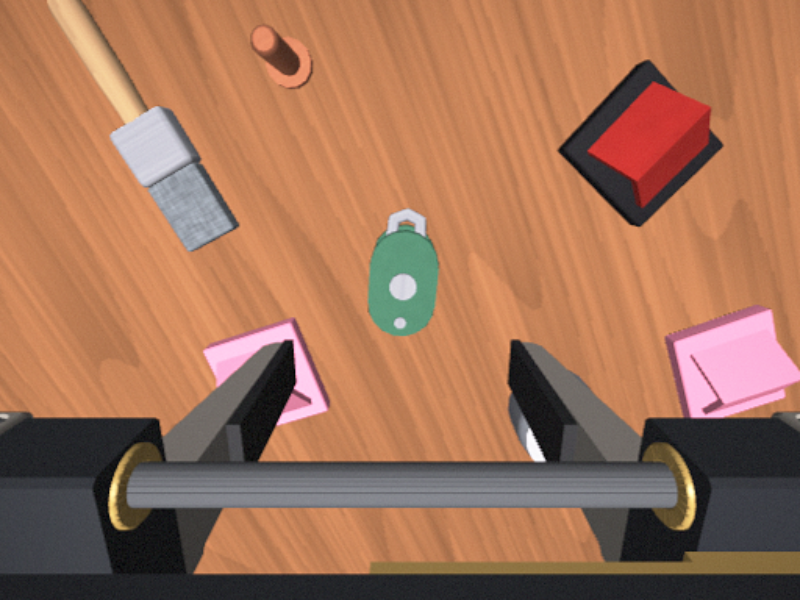

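```bash
cat > fitw.py <<'E'
import sys
from h import *
# fitw.py model colour x y yawdeg [more...]
s=np.load('last.npy',allow_pickle=True).item()
a=sys.argv[1:]
for i in range(0,len(a),5):
    mo,c=a[i:i+2];x,y,w=map(float,a[i+2:i+5])
    m=mask(s,c)
    if c in('green','yellow','blue','red'):
        m=cv2.morphologyEx(m,cv2.MORPH_CLOSE,np.ones((9,9),np.uint8)) if c!='red' else m
    p,e=fit([(s,m)],M[mo],[x,y,np.radians(w)],yaw=mo!='pin')
    print(mo,c,np.round([p[0],p[1],np.degrees(p[2])],1),round(e,3))
E
python3 fitw.py pulley green 419 -324 67 fang red 603 -303 28 pin bronze 405 -162 0; python3 plan.py 419 -324 8 -23
```

```text
pulley green [ 419.3 -323.3   65.7] 0.204
fang red [ 603.3 -303.    25.8] 0.037
pin bronze [ 406.5 -162.4    0. ] 0.122
travel [  2.2  -0.  142.9] rot [ 0.   0.1 -0.1] j7 4.9
travel [  2.2  -0.  142.9] rot [ 1.000e-01 -1.000e-01  1.799e+02] j7 4.9
tcp [ 418.2 -325.9  150.9] psi 66.9 t 1.32 F [-0.6  0.3 -0.1] w 91.9
```

```bash
python3 -m inch '[{"travel":[2,1,40],"delta_rot":[0,0,1]},{"travel":[3,1,80],"delta_rot":[0,0,1]},{"travel":[3,1,120],"delta_rot":[0,0,1]},{"travel":[3,1,138],"delta_rot":[0,0,1]},{"travel":[3,1,145],"delta_rot":[0,0,1]},{"travel":[3,1,145],"delta_rot":[0,0,1]}]' 70
python3 -m inch '[{"travel":[0,0,0],"delta_rot":[0,0,0]},{"travel":[0,0,0],"delta_rot":[0,0,0]},{"travel":[0,0,0],"delta_rot":[0,0,0]},{"travel":[0,0,0],"delta_rot":[0,0,0]},{"travel":[0,0,0],"delta_rot":[0,0,0]},{"travel":[0,0,0],"delta_rot":[0,0,0]}]' 40 30
```

```text
t: 1.82
tcp_pos: [419.4, -322.4, 4.1]
ee_rot: [0.839, 0.544, -0.001, -0.001]
contact_force: [0.6, 0.1, 0.8]
gripper_width: 70.0
t: 2.32
tcp_pos: [421.1, -322.3, 7.1]
ee_rot: [0.838, 0.545, -0.0, 0.001]
contact_force: [-1.6, 0.1, 6.9]
gripper_width: 46.4
```

```bash
python3 -m inch '[{"travel":[0,0,-30],"delta_rot":[0,0,0]},{"travel":[0,0,-70],"delta_rot":[0,0,0]},{"travel":[0,0,-110],"delta_rot":[0,0,0]},{"travel":[0,0,-110],"delta_rot":[0,0,0]}]'; python3 plan.py 606 84 110 0
```

```text
t: 2.65
tcp_pos: [425.1, -324.2, 122.9]
ee_rot: [0.838, 0.545, 0.002, 0.006]
contact_force: [1.5, -1.3, -4.3]
gripper_width: 46.2
travel [ 4.465e+02 -3.000e-01  1.160e+01] rot [  0.7   0.3 -23.9] j7 2.4
travel [ 4.465e+02 -3.000e-01  1.160e+01] rot [  0.4  -1.  156.1] j7 2.4
tcp [ 425.1 -324.2  122.9] psi 66.1 t 2.65 F [ 1.5 -1.3 -4.3] w 46.2
```

```bash
python3 -m inch '[{"travel":[447,0,12],"delta_rot":[0,0,-24]},{"travel":[447,0,12],"delta_rot":[0,0,-24]},{"travel":[447,0,12],"delta_rot":[0,0,-24]},{"travel":[447,0,12],"delta_rot":[0,0,-24]},{"travel":[447,0,12],"delta_rot":[0,0,-24]},{"travel":[447,0,12],"delta_rot":[0,0,-24]},{"travel":[447,0,12],"delta_rot":[0,0,-24]},{"travel":[447,0,12],"delta_rot":[0,0,-24]},{"travel":[447,0,12],"delta_rot":[0,0,-24]},{"travel":[447,0,12],"delta_rot":[0,0,-24]},{"travel":[447,0,12],"delta_rot":[0,0,-24]},{"travel":[447,0,12],"delta_rot":[0,0,-24]},{"travel":[447,0,12],"delta_rot":[0,0,-24]}]'; python3 look.py w2;  python3 plan.py 606 84 13 0
```

```text
t: 3.73
tcp_pos: [601.5, 89.8, 102.6]
ee_rot: [0.705, 0.709, -0.0, -0.001]
contact_force: [-0.0, -1.8, -4.0]
gripper_width: 46.0
travel [-3.2  5.  89.5] rot [-0.1  0.   0.2] j7 -24.6
travel [-3.2  5.  89.5] rot [-1.000e-01 -2.000e-01 -1.798e+02] j7 -24.6
tcp [601.2  87.2 102.5] psi 90.2 t 3.78 F [-0.7 -0.9 -4.3] w 45.8
```

View pics/w2.png

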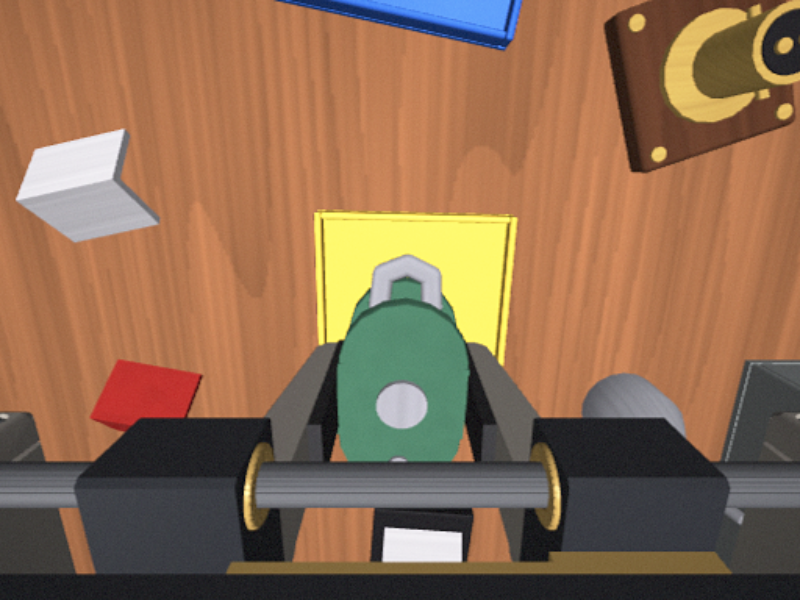

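```bash
python3 -m inch '[{"travel":[-3,5,35],"delta_rot":[0,0,0]},{"travel":[-3,5,65],"delta_rot":[0,0,0]},{"travel":[-3,5,82],"delta_rot":[0,0,0]},{"travel":[-3,5,90],"delta_rot":[0,0,0]},{"travel":[-3,5,90],"delta_rot":[0,0,0]}]'; python3 plan.py 606 84 11 0
```

```text
t: 4.2
tcp_pos: [605.7, 81.5, 12.3]
ee_rot: [0.708, 0.707, -0.002, -0.001]
contact_force: [0.4, -0.6, -4.2]
gripper_width: 46.1
travel [2.5 0.3 1.3] rot [-0.2  0.1 -0.1] j7 -27.1
travel [2.5 0.3 1.3] rot [  0.2   0.3 179.9] j7 -27.1
tcp [605.7  81.5  12.3] psi 89.9 t 4.2 F [ 0.4 -0.6 -4.2] w 46.1
```

```bash
python3 -m inch '[{"travel":[2,0,2],"delta_rot":[0,0,0]},{"travel":[2,0,3],"delta_rot":[0,0,0]},{"travel":[2,0,3],"delta_rot":[0,0,0]}]'; python3 plan.py 606 84 11 0
```

```text
t: 4.45
tcp_pos: [607.6, 85.8, 11.1]
ee_rot: [0.707, 0.707, 0.0, 0.0]
contact_force: [0.0, 0.5, -3.4]
gripper_width: 45.9
travel [-1.8 -1.6  0.1] rot [ 0.1 -0.   0.1] j7 -27.4
travel [-1.8 -1.6  0.1] rot [ 0.000e+00  1.000e-01 -1.799e+02] j7 -27.4
tcp [607.6  85.8  11.1] psi 90.1 t 4.45 F [ 0.   0.5 -3.4] w 45.9
```

Within a millimetre of the floor; release (opening 66 stays inside the tray) and rise.

```bash
python3 -m inch '[{"travel":[0,0,1],"delta_rot":[0,0,0]},{"travel":[0,0,1],"delta_rot":[0,0,0]},{"travel":[0,0,1],"delta_rot":[0,0,0]},{"travel":[0,0,1],"delta_rot":[0,0,0]}]' 62
python3 -m inch '[{"travel":[0,0,-30],"delta_rot":[0,0,0]},{"travel":[0,0,-70],"delta_rot":[0,0,0]},{"travel":[0,0,-110],"delta_rot":[0,0,0]},{"travel":[0,0,-150],"delta_rot":[0,0,0]},{"travel":[0,0,-150],"delta_rot":[0,0,0]}]'  ; python3 look.py w3;python3 plan.py 417 158 130 11.5
```

```text
t: 4.78
tcp_pos: [607.8, 86.1, 10.2]
ee_rot: [0.707, 0.708, 0.001, 0.0]
contact_force: [-0.0, -0.5, 0.1]
gripper_width: 62.0
t: 5.2
tcp_pos: [612.2, 87.6, 168.5]
ee_rot: [0.707, 0.708, 0.006, 0.004]
contact_force: [0.8, -0.0, 0.4]
gripper_width: 62.4
travel [  71.4 -193.6   33. ] rot [  0.6  -0.  -11.4] j7 -22.8
travel [  71.4 -193.6   33. ] rot [ -0.   -0.8 168.6] j7 -22.8
tcp [610.4  86.8 164.9] psi 90.1 t 5.25 F [ 0.2 -0.   0.3] w 62.1
```

View pics/w3.png

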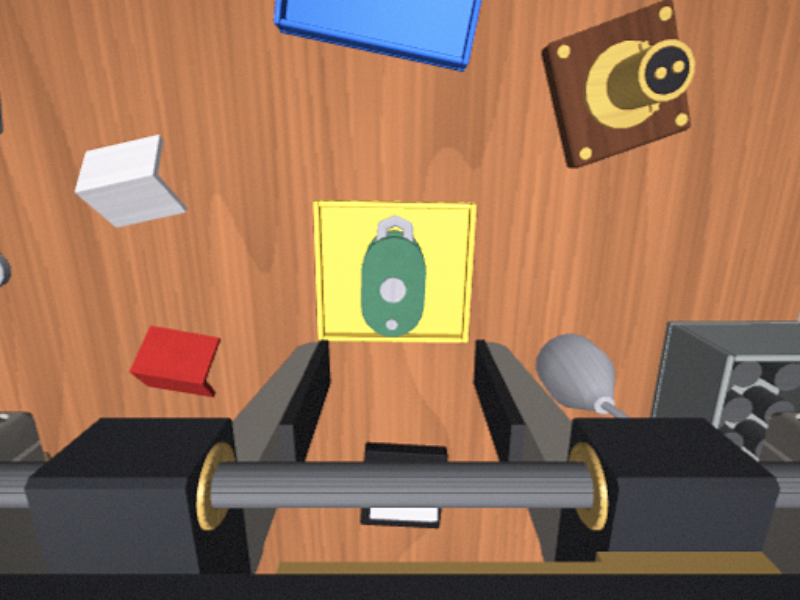

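```bash
python3 -m inch '[{"travel":[71,-194,33],"delta_rot":[0,0,-11]},{"travel":[71,-194,33],"delta_rot":[0,0,-11]},{"travel":[71,-194,33],"delta_rot":[0,0,-11]},{"travel":[71,-194,33],"delta_rot":[0,0,-11]},{"travel":[71,-194,33],"delta_rot":[0,0,-11]},{"travel":[71,-194,33],"delta_rot":[0,0,-11]},{"travel":[71,-194,33],"delta_rot":[0,0,-11]},{"travel":[71,-194,33],"delta_rot":[0,0,-11]}]' 78
python3 look.py w4; python3 fitw.py angle grey 417 158 11.5; python3 plan.py 417 158 5 11.5
```

```text
t: 5.92
tcp_pos: [413.6, 156.5, 126.4]
ee_rot: [0.636, 0.772, 0.0, 0.0]
contact_force: [0.6, 0.4, -0.4]
gripper_width: 78.0
angle grey [416.4 157.6  12. ] 0.028
travel [  1.    2.9 121.6] rot [ 0.  -0.  -0.5] j7 -26.6
travel [  1.    2.9 121.6] rot [-0.000e+00 -1.000e-01  1.795e+02] j7 -26.6
tcp [414.3 156.4 126.6] psi 101.0 t 5.97 F [ 0.5 -0.3 -0.4] w 77.8
```

View pics/w4.png

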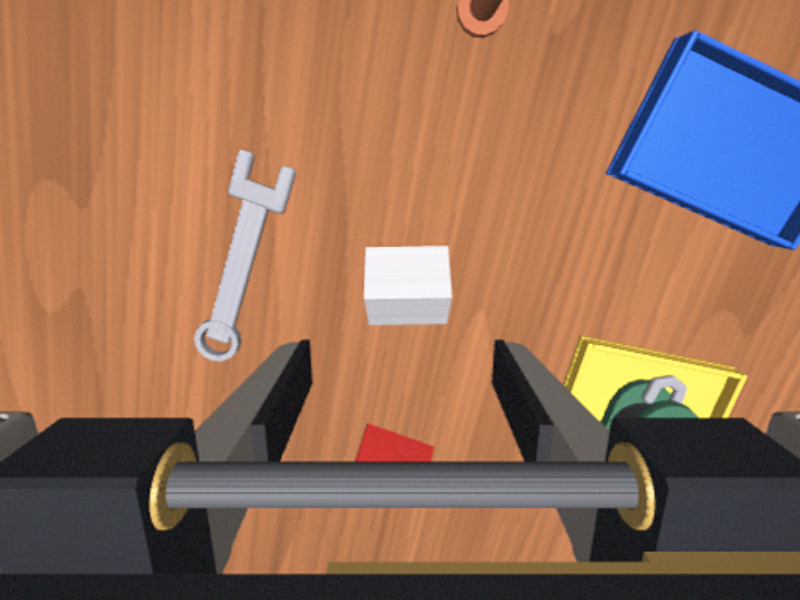

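```bash
python3 -m inch '[{"travel":[1,2.3,40],"delta_rot":[0,0,-1]},{"travel":[1,2.3,80],"delta_rot":[0,0,-1]},{"travel":[1,2.3,110],"delta_rot":[0,0,-1]},{"travel":[1,2.3,121],"delta_rot":[0,0,-1]},{"travel":[1,2.3,121],"delta_rot":[0,0,-1]}]'
python3 -m inch '[{"travel":[0,0,0],"delta_rot":[0,0,0]},{"travel":[0,0,0],"delta_rot":[0,0,0]},{"travel":[0,0,0],"delta_rot":[0,0,0]},{"travel":[0,0,0],"delta_rot":[0,0,0]},{"travel":[0,0,0],"delta_rot":[0,0,0]},{"travel":[0,0,0],"delta_rot":[0,0,0]}]' 50 25
python3 plan.py 416.4 157.6 5 12
```

```text
t: 6.38
tcp_pos: [414.3, 157.2, 3.2]
ee_rot: [0.629, 0.777, -0.002, -0.001]
contact_force: [-0.0, -0.0, -0.5]
gripper_width: 78.0
t: 6.88
tcp_pos: [416.6, 158.5, 6.9]
ee_rot: [0.629, 0.777, 0.001, 0.001]
contact_force: [-0.4, -1.0, 7.8]
gripper_width: 55.6
travel [-0.8 -0.4  1.9] rot [ 0.2 -0.   0.1] j7 -36.8
travel [-0.8 -0.4  1.9] rot [   0.     0.3 -179.9] j7 -36.8
tcp [416.6 158.5   6.9] psi 102.1 t 6.88 F [-0.4 -1.   7.8] w 55.6
```

```bash
python3 -m inch '[{"travel":[0,0,-30],"delta_rot":[0,0,0]},{"travel":[0,0,-70],"delta_rot":[0,0,0]},{"travel":[0,0,-110],"delta_rot":[0,0,0]},{"travel":[0,0,-120],"delta_rot":[0,0,0]},{"travel":[0,0,-120],"delta_rot":[0,0,0]}]'; python3 plan.py 612 -190 140 -4
```

```text
t: 7.3
tcp_pos: [417.3, 158.5, 128.6]
ee_rot: [0.629, 0.777, 0.003, 0.002]
contact_force: [0.1, -0.1, -1.7]
gripper_width: 55.6
travel [-381.5  117.8  -10.4] rot [ 0.4 -0.  16. ] j7 -26.4
travel [-381.5  117.8  -10.4] rot [   0.     0.6 -164. ] j7 -26.4
tcp [417.3 158.5 128.6] psi 102.0 t 7.3 F [ 0.1 -0.1 -1.7] w 55.6
```

```bash
python3 -m inch '[{"travel":[-381,118,-11],"delta_rot":[0,0,16]},{"travel":[-381,118,-11],"delta_rot":[0,0,16]},{"travel":[-381,118,-11],"delta_rot":[0,0,16]},{"travel":[-381,118,-11],"delta_rot":[0,0,16]},{"travel":[-381,118,-11],"delta_rot":[0,0,16]},{"travel":[-381,118,-11],"delta_rot":[0,0,16]},{"travel":[-381,118,-11],"delta_rot":[0,0,16]},{"travel":[-381,118,-11],"delta_rot":[0,0,16]},{"travel":[-381,118,-11],"delta_rot":[0,0,16]},{"travel":[-381,118,-11],"delta_rot":[0,0,16]},{"travel":[-381,118,-11],"delta_rot":[0,0,16]},{"travel":[-381,118,-11],"delta_rot":[0,0,16]},{"travel":[-381,118,-11],"delta_rot":[0,0,16]}]'; python3 look.py w5; python3 fitw.py fang grey 614 -110 -4 plinth black 614 -110 -4
```

```text
t: 8.38
tcp_pos: [608.8, -188.2, 134.4]
ee_rot: [0.731, 0.683, -0.001, -0.002]
contact_force: [-0.2, 0.4, -2.4]
gripper_width: 55.3
fang grey [ 614.9 -110.8   -4.6] 0.035
plinth black [ 614.4 -120.7   -4.5] 0.845
```

View pics/w5.png

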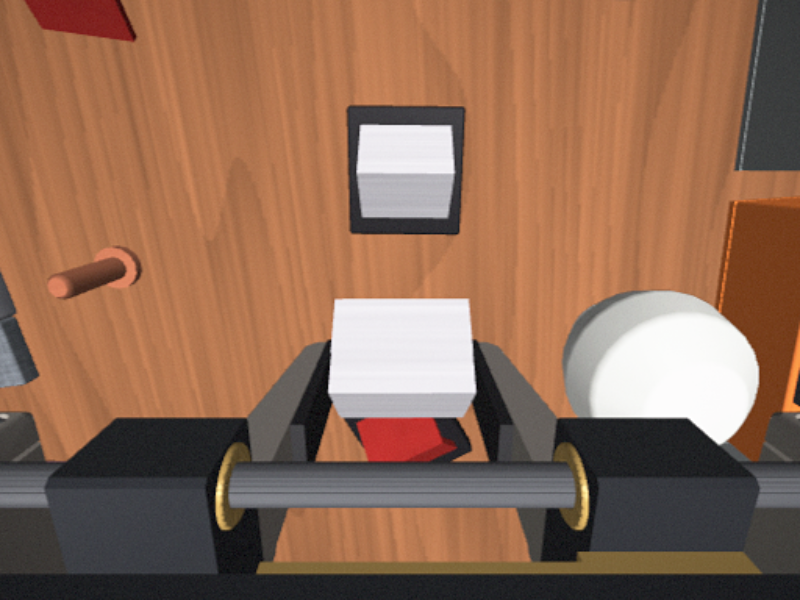

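```bash
python3 - <<'E'
from h import *
s=np.load('last.npy',allow_pickle=True).item()
m=mask(s,'grey')
o=env.observe();t=o['tcp_pos']
for dz in(-9,-7,-5,-3):
    p,e=fit([(s,m)],M['angle'],[t[0],t[1],np.radians(-4)],z=t[2]+dz,pad=6)
    print(dz,p[:2]-t[:2],np.degrees(p[2]),e)
E
python3 plan.py 614.9 -110.8 60 -4.6
```

```text
-9 [-1.29457938 -2.16219051] -3.7855433408964365 0.022667348384857178
-7 [-1.16488972 -1.43158985] -3.6554064075563595 0.03260838985443115
-5 [-1.24961878 -0.96090168] -3.7744478538405484 0.05448257923126221
-3 [-0.88097249 -0.33179018] -3.7315785583873264 0.0770726203918457
travel [76.9  1.  75.1] rot [-0.2 -0.1  0.8] j7 -0.4
travel [76.9  1.  75.1] rot [ 1.000e-01 -3.000e-01 -1.792e+02] j7 -0.4
tcp [ 609.1 -187.6  135. ] psi 86.2 t 8.43 F [ 0.3  1.1 -1.8] w 55.7
```

```bash
python3 -m inch '[{"travel":[40,1,20],"delta_rot":[0,0,1]},{"travel":[78,2,40],"delta_rot":[0,0,1]},{"travel":[78,2,70],"delta_rot":[0,0,1]},{"travel":[78,2,75],"delta_rot":[0,0,1]},{"travel":[78,2,75],"delta_rot":[0,0,1]},{"travel":[78,2,75],"delta_rot":[0,0,1]},{"travel":[78,2,75],"delta_rot":[0,0,1]}]'; python3 plan.py 616 -109.3 35 -4.6
```

```text
t: 9.02
tcp_pos: [618.5, -113.2, 63.2]
ee_rot: [0.737, 0.676, 0.001, 0.001]
contact_force: [0.3, -0.0, -1.1]
gripper_width: 55.8
travel [ 3.7 -2.9 28.2] rot [ 0.1  0.1 -0.4] j7 -10.5
travel [ 3.7 -2.9 28.2] rot [ 1.000e-01 -2.000e-01  1.796e+02] j7 -10.5
tcp [ 618.5 -113.2   63.2] psi 85.0 t 9.02 F [ 0.3 -0.  -1.1] w 55.8
```

```bash
for i in 1 2; do python3 -m inch '[{"travel":[0,0,0],"delta_rot":[0,0,0]},{"travel":[0,0,0],"delta_rot":[0,0,0]}]'; done;  python3 plan.py 616 -109.3 35 -4.6
```

```text
t: 9.18
tcp_pos: [618.3, -113.2, 63.0]
ee_rot: [0.737, 0.676, 0.001, 0.001]
contact_force: [0.1, -0.4, -2.0]
gripper_width: 55.6
t: 9.35
tcp_pos: [617.8, -112.6, 62.2]
ee_rot: [0.737, 0.676, 0.0, 0.0]
contact_force: [-0.2, 0.2, -2.2]
gripper_width: 55.4
travel [ 3.1 -2.1 27.2] rot [ 0.1  0.  -0.4] j7 -10.5
travel [ 3.1 -2.1 27.2] rot [ 0.000e+00 -1.000e-01  1.796e+02] j7 -10.5
tcp [ 617.8 -112.6   62.2] psi 85.0 t 9.35 F [-0.2  0.2 -2.2] w 55.4
```

```bash
python3 -m inch '[{"travel":[3,-2,10],"delta_rot":[0,0,-0.3]},{"travel":[3,-2,20],"delta_rot":[0,0,-0.3]},{"travel":[3,-2,24],"delta_rot":[0,0,-0.3]},{"travel":[3,-2,24],"delta_rot":[0,0,-0.3]},{"travel":[3,-2,24],"delta_rot":[0,0,-0.3]},{"travel":[3,-2,24],"delta_rot":[0,0,-0.3]},{"travel":[3,-2,24],"delta_rot":[0,0,-0.3]},{"travel":[3,-2,24],"delta_rot":[0,0,-0.3]}]';  python3 plan.py 616 -109.3 29 -4.6; python3 look.py w6;  python3 plan.py 616 -109.3 29 -4.6
```

```text
t: 10.02
tcp_pos: [616.0, -108.4, 36.8]
ee_rot: [0.735, 0.678, 0.0, -0.0]
contact_force: [4.9, 1.3, -8.4]
gripper_width: 56.0
travel [-0.9  0.1  7.8] rot [ 0. -0.  0.] j7 -11.2
travel [-0.9  0.1  7.8] rot [ 1.0e-01  0.0e+00 -1.8e+02] j7 -11.2
tcp [ 616.  -108.4   36.8] psi 85.4 t 10.02 F [ 4.9  1.3 -8.4] w 56.0
travel [-0.9  0.1  7.8] rot [ 0. -0.  0.] j7 -11.2
travel [-0.9  0.1  7.8] rot [ 1.0e-01  0.0e+00 -1.8e+02] j7 -11.2
tcp [ 616.  -108.4   36.8] psi 85.4 t 10.07 F [ 5.4  1.  -9.5] w 56.2
```

View pics/w6.png

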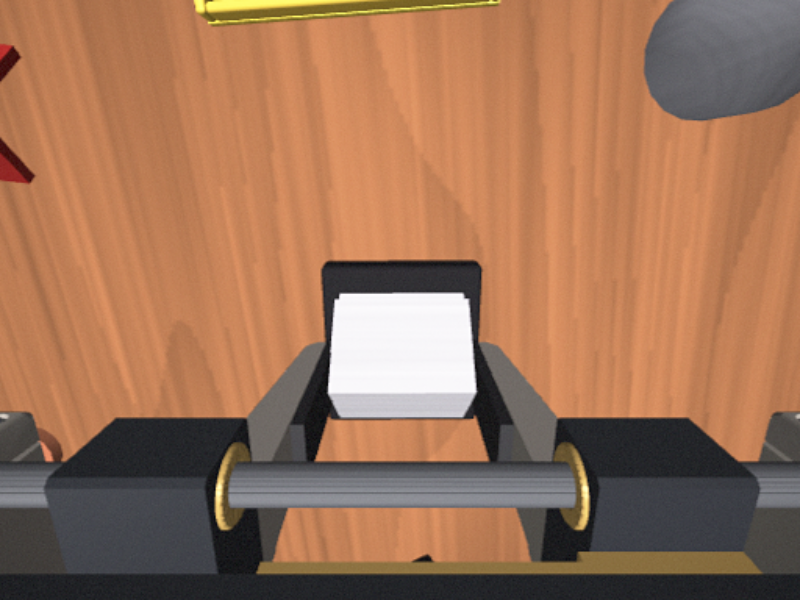

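```bash
python3 -m inch '[{"travel":[0,0,0],"delta_rot":[0,0,0]},{"travel":[-0.5,0,2],"delta_rot":[0,0,0]},{"travel":[-1,0,4],"delta_rot":[0,0,0]},{"travel":[-1,0,6],"delta_rot":[0,0,0]},{"travel":[-1,0,6],"delta_rot":[0,0,0]},{"travel":[-1,0,6],"delta_rot":[0,0,0]}]' 50 8;  python3 plan.py 616 -109.3 29 -4.6
```

```text
t: 10.57
tcp_pos: [615.8, -110.3, 31.9]
ee_rot: [0.735, 0.678, -0.0, 0.0]
contact_force: [-0.9, 0.1, 1.8]
gripper_width: 55.7
travel [1.1 0.1 2.9] rot [ 0.  0. -0.] j7 -11.3
travel [1.1 0.1 2.9] rot [ 1.0e-01 -0.0e+00  1.8e+02] j7 -11.3
tcp [ 615.8 -110.3   31.9] psi 85.4 t 10.57 F [-0.9  0.1  1.8] w 55.7
```

Forces are small; 2 mm lower, then open.

```bash
python3 -m inch '[{"travel":[0,0,1],"delta_rot":[0,0,0]},{"travel":[0,0,2],"delta_rot":[0,0,0]},{"travel":[0,0,2.5],"delta_rot":[0,0,0]},{"travel":[0,0,2.5],"delta_rot":[0,0,0]},{"travel":[0,0,2.5],"delta_rot":[0,0,0]}]'
python3 -m inch '[{"travel":[0,0,0],"delta_rot":[0,0,0]},{"travel":[0,0,0],"delta_rot":[0,0,0]},{"travel":[0,0,0],"delta_rot":[0,0,0]},{"travel":[0,0,0],"delta_rot":[0,0,0]},{"travel":[0,0,-30],"delta_rot":[0,0,0]},{"travel":[-20,0,-70],"delta_rot":[0,0,0]},{"travel":[-55,0,-110],"delta_rot":[0,0,0]},{"travel":[-80,0,-110],"delta_rot":[0,0,0]},{"travel":[-80,0,-110],"delta_rot":[0,0,0]},{"travel":[-80,0,-110],"delta_rot":[0,0,0]}]' 76
python3 look.py w7;python3 - <<'E'
from h import *
s=np.load('last.npy',allow_pickle=True).item()
m=mask(s,'grey')
for z in(15,18,22,26):
    p,e=fit([(s,m)],M['angle'],[615,-111,np.radians(-4)],z=z); print(z,p[:2],np.degrees(p[2]),e)
E
```

```text
t: 10.98
tcp_pos: [615.8, -110.2, 29.5]
ee_rot: [0.735, 0.678, -0.0, 0.0]
contact_force: [-1.0, -0.1, 6.0]
gripper_width: 55.6
t: 11.82
tcp_pos: [609.0, -193.1, 139.8]
ee_rot: [0.737, 0.676, -0.0, 0.001]
contact_force: [-0.8, 0.7, 0.1]
gripper_width: 75.8
15 [ 615.29719947 -110.02877096] -3.5560211350636477 0.07992047071456909
18 [ 614.55976184 -110.32801537] -3.7402534251208683 0.06088942289352417
22 [ 614.66923198 -110.7745881 ] -3.669185638183976 0.03493720293045044
26 [ 614.7995793  -111.00415295] -3.9221935688113994 0.01631295680999756
```

View pics/w7.png

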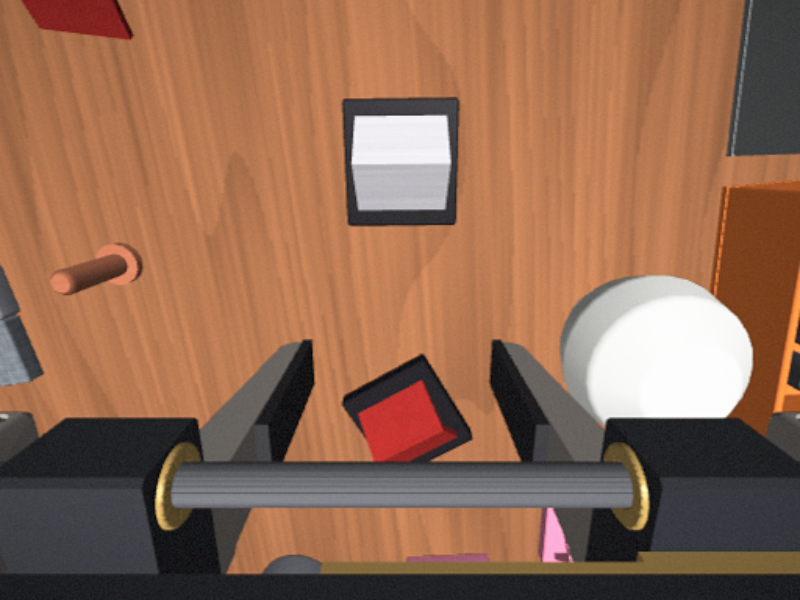

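```bash
python3 plan.py 431 11.5 130 -12.5
```

```text
travel [ 186.6 -193.9    8.9] rot [-0.   0.   7.8] j7 -1.0
travel [ 186.6 -193.9    8.9] rot [  -0.    -0.  -172.2] j7 -1.0
tcp [ 608.8 -190.5  138.9] psi 85.3 t 11.87 F [-0.7  0.9 -1.1] w 76.2
```

```bash
python3 -m inch '[{"travel":[187,-194,9],"delta_rot":[0,0,8]},{"travel":[187,-194,9],"delta_rot":[0,0,8]},{"travel":[187,-194,9],"delta_rot":[0,0,8]},{"travel":[187,-194,9],"delta_rot":[0,0,8]},{"travel":[187,-194,9],"delta_rot":[0,0,8]},{"travel":[187,-194,9],"delta_rot":[0,0,8]},{"travel":[187,-194,9],"delta_rot":[0,0,8]},{"travel":[187,-194,9],"delta_rot":[0,0,8]},{"travel":[187,-194,9],"delta_rot":[0,0,8]},{"travel":[187,-194,9],"delta_rot":[0,0,8]},{"travel":[187,-194,9],"delta_rot":[0,0,8]}]' 78
python3 look.py w8; python3 fitw.py angle red 431 11.5 167.5; python3 plan.py 431 11.5 6 -12.5
```

```text
t: 12.78
tcp_pos: [431.7, 11.9, 129.8]
ee_rot: [0.781, 0.625, 0.0, -0.0]
contact_force: [0.8, -0.0, -0.5]
gripper_width: 78.3
angle red [429.9  11.4 169.1] 0.035
travel [ -0.4  -0.6 123.8] rot [-0.  -0.  -0.2] j7 -27.7
travel [ -0.4  -0.6 123.8] rot [ -0.    0.  179.8] j7 -27.7
tcp [431.7  11.7 129.8] psi 77.3 t 12.83 F [0.  0.5 0.9] w 77.8
```

View pics/w8.png

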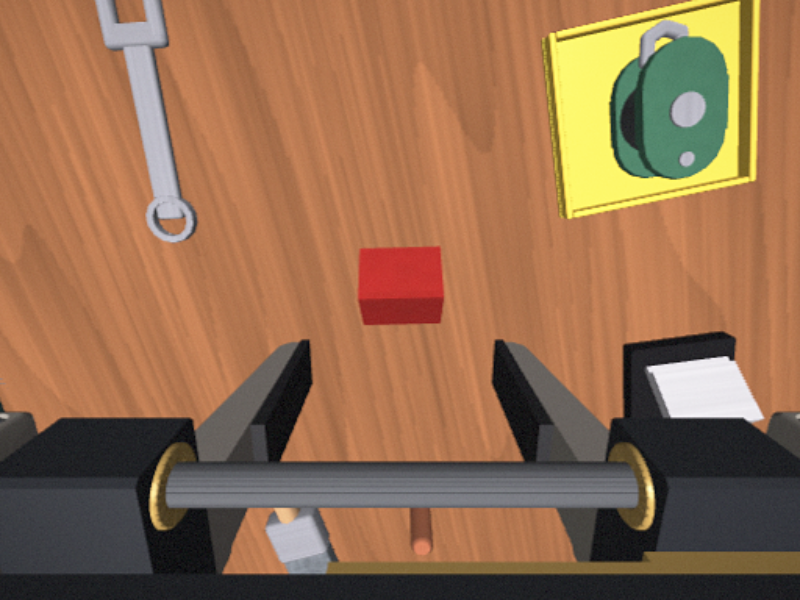

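```bash
python3 -m inch '[{"travel":[-1,-1.5,40],"delta_rot":[0,0,-1.5]},{"travel":[-1,-1.5,80],"delta_rot":[0,0,-1.5]},{"travel":[-1,-1.5,110],"delta_rot":[0,0,-1.5]},{"travel":[-1,-1.5,121],"delta_rot":[0,0,-1.5]},{"travel":[-1,-1.5,121],"delta_rot":[0,0,-1.5]},{"travel":[-1,-1.5,121],"delta_rot":[0,0,-1.5]}]'
python3 -m inch '[{"travel":[0,0,0],"delta_rot":[0,0,0]},{"travel":[0,0,0],"delta_rot":[0,0,0]},{"travel":[0,0,0],"delta_rot":[0,0,0]},{"travel":[0,0,0],"delta_rot":[0,0,0]},{"travel":[0,0,0],"delta_rot":[0,0,0]},{"travel":[0,0,0],"delta_rot":[0,0,0]}]' 50 25
python3 -m inch '[{"travel":[0,0,-30],"delta_rot":[0,0,0]},{"travel":[0,0,-70],"delta_rot":[0,0,0]},{"travel":[0,0,-110],"delta_rot":[0,0,0]},{"travel":[0,0,-125],"delta_rot":[0,0,0]},{"travel":[0,0,-125],"delta_rot":[0,0,0]}]'
python3 plan.py 560 -370 140 25.8
```

```text
t: 13.33
tcp_pos: [429.4, 11.4, 8.5]
ee_rot: [0.773, 0.635, -0.001, -0.001]
contact_force: [-0.3, 0.1, 0.3]
gripper_width: 78.0
t: 13.83
tcp_pos: [430.3, 11.6, 10.0]
ee_rot: [0.772, 0.635, 0.001, 0.001]
contact_force: [-0.9, -1.5, 6.3]
gripper_width: 55.7
t: 14.25
tcp_pos: [431.8, 11.7, 137.6]
ee_rot: [0.772, 0.635, 0.003, 0.003]
contact_force: [0.7, 0.6, -1.9]
gripper_width: 55.7
travel [-349.7  199.6   -1. ] rot [  0.4   0.1 -36.9] j7 -26.3
travel [-349.7  199.6   -1. ] rot [ 1.000e-01 -6.000e-01  1.431e+02] j7 -26.3
tcp [431.8  11.7 137.6] psi 78.9 t 14.25 F [ 0.7  0.6 -1.9] w 55.7
```

```bash
python3 plan.py 638 -375 140 25.8
```

```text
travel [-339.5  277.    -0.4] rot [  0.4   0.1 -36.9] j7 -26.3
travel [-339.5  277.    -0.4] rot [ 1.000e-01 -6.000e-01  1.431e+02] j7 -26.3
tcp [431.8  11.7 137.6] psi 78.9 t 14.25 F [ 0.7  0.6 -1.9] w 55.7
```

```bash
python3 -m inch '[{"travel":[-340,277,0],"delta_rot":[0,0,-37]},{"travel":[-340,277,0],"delta_rot":[0,0,-37]},{"travel":[-340,277,0],"delta_rot":[0,0,-37]},{"travel":[-340,277,0],"delta_rot":[0,0,-37]},{"travel":[-340,277,0],"delta_rot":[0,0,-37]},{"travel":[-340,277,0],"delta_rot":[0,0,-37]},{"travel":[-340,277,0],"delta_rot":[0,0,-37]},{"travel":[-340,277,0],"delta_rot":[0,0,-37]},{"travel":[-340,277,0],"delta_rot":[0,0,-37]},{"travel":[-340,277,0],"delta_rot":[0,0,-37]},{"travel":[-340,277,0],"delta_rot":[0,0,-37]},{"travel":[-340,277,0],"delta_rot":[0,0,-37]},{"travel":[-340,277,0],"delta_rot":[0,0,-37]},{"travel":[-340,277,0],"delta_rot":[0,0,-37]},{"travel":[-340,277,0],"delta_rot":[0,0,-37]},{"travel":[-340,277,0],"delta_rot":[0,0,-37]}]'; python3 look.py w9; python3 fitw.py fang red 603 -303 26
cat > held.py <<'E'
from h import *
import sys
s=np.load('last.npy',allow_pickle=True).item()
m=mask(s,sys.argv[1])
o=env.observe();t=o['tcp_pos']
for dz in(-13,-11,-9,-7):
    p,e=fit([(s,m)],M['angle'],[t[0],t[1],np.radians(float(sys.argv[2]))],z=t[2]+dz,pad=6)
    print(dz,p[:2]-t[:2],np.degrees(p[2]),e)
E
python3 held.py red 25.8; python3 plan.py 603.3 -303 70 25.8
```

```text
t: 15.58
tcp_pos: [635.4, -373.5, 133.8]
ee_rot: [0.53, 0.848, 0.0, -0.001]
contact_force: [0.3, 0.1, -2.8]
gripper_width: 55.5
fang red [ 603.6 -303.6   26. ] 0.037
-13 [-0.6082497  -0.36556162] 26.141562587044902 0.014510393142700195
-11 [-0.91426573  0.13299246] 25.916543065623866 0.02285867929458618
-9 [-1.26522235  0.62136803] 25.930480898190208 0.04229450225830078
-7 [-1.35075756  1.34797517] 25.74817823900262 0.06445080041885376
travel [77.8  2.1 64.2] rot [-0.  -0.   0.2] j7 41.6
travel [77.8  2.1 64.2] rot [   0.    -0.  -179.8] j7 41.6
tcp [ 635.5 -373.9  134.2] psi 116.0 t 15.63 F [ 0.6 -0.2 -1.1] w 56.0
```

View pics/w9.png

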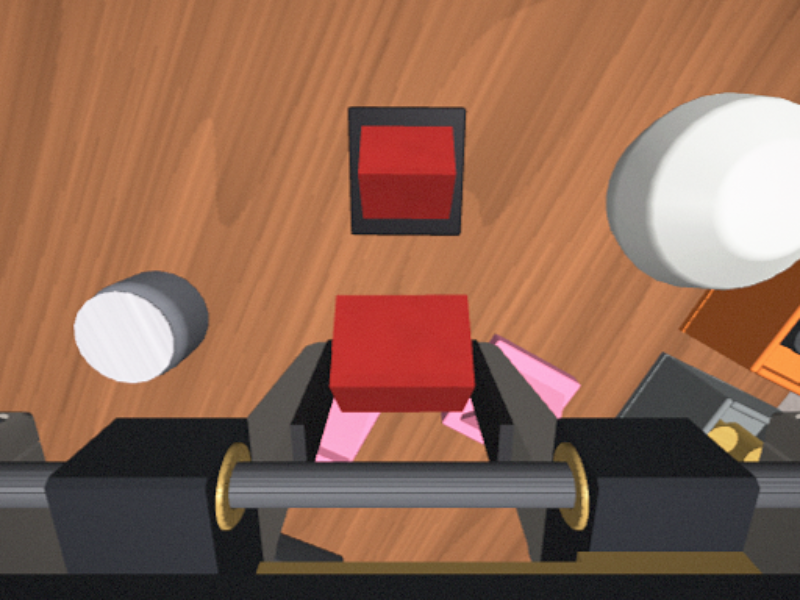

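```bash
python3 -m inch '[{"travel":[40,1,20],"delta_rot":[0,0,0]},{"travel":[70,3,45],"delta_rot":[0,0,0]},{"travel":[77,3,64],"delta_rot":[0,0,0]},{"travel":[77,3,67],"delta_rot":[0,0,0]},{"travel":[77,3,67],"delta_rot":[0,0,0]},{"travel":[77,3,67],"delta_rot":[0,0,0]},{"travel":[77,3,67],"delta_rot":[0,0,0]},{"travel":[77,3,67],"delta_rot":[0,0,0]},{"travel":[77,3,67],"delta_rot":[0,0,0]},{"travel":[77,3,67],"delta_rot":[0,0,0]},{"travel":[77,3,67],"delta_rot":[0,0,0]},{"travel":[77,3,67],"delta_rot":[0,0,0]}]';python3 plan.py 604.3 -303.6 50 26
```

```text
t: 16.63
tcp_pos: [604.7, -304.9, 67.2]
ee_rot: [0.531, 0.847, -0.0, 0.0]
contact_force: [0.0, 0.4, -1.8]
gripper_width: 55.9
travel [ 1.3  0.2 17.2] rot [ 0.   0.  -0.1] j7 35.0
travel [ 1.3  0.2 17.2] rot [  0.   -0.  179.9] j7 35.0
tcp [ 604.7 -304.9   67.2] psi 115.9 t 16.63 F [ 0.   0.4 -1.8] w 55.9
```

Well settled. Lower to about z 44, reduce grip, then finish.

```bash
python3 -m inch '[{"travel":[1,0,12],"delta_rot":[0,0,0]},{"travel":[1,0,22],"delta_rot":[0,0,0]},{"travel":[1,0,25],"delta_rot":[0,0,0]},{"travel":[1,0,25],"delta_rot":[0,0,0]},{"travel":[1,0,25],"delta_rot":[0,0,0]},{"travel":[1,0,25],"delta_rot":[0,0,0]}]' - 10;python3 plan.py 604.3 -303.6 33 26
```

```text
t: 17.13
tcp_pos: [604.1, -302.9, 41.4]
ee_rot: [0.531, 0.848, 0.0, -0.001]
contact_force: [2.7, 1.4, -4.5]
gripper_width: 55.8
travel [-0.7 -0.1  8.4] rot [-0.  -0.1 -0.1] j7 34.3
travel [-0.7 -0.1  8.4] rot [-1.000e-01  0.000e+00  1.799e+02] j7 34.3
tcp [ 604.1 -302.9   41.4] psi 115.9 t 17.13 F [ 2.7  1.4 -4.5] w 55.8
```

```bash
python3 -m inch '[{"travel":[-0.5,0,2],"delta_rot":[0,0,0]},{"travel":[-0.5,0,4],"delta_rot":[0,0,0]},{"travel":[-0.5,0,6],"delta_rot":[0,0,0]},{"travel":[-0.5,0,8],"delta_rot":[0,0,0]},{"travel":[-0.5,0,8],"delta_rot":[0,0,0]},{"travel":[-0.5,0,8],"delta_rot":[0,0,0]}]' - 7;python3 plan.py 604.3 -303.6 33 26
```

```text
t: 17.63
tcp_pos: [605.1, -304.8, 34.5]
ee_rot: [0.531, 0.847, 0.0, 0.001]
contact_force: [2.7, 0.4, 0.4]
gripper_width: 55.8
travel [ 1.5 -0.2  1.5] rot [ 0.1  0.1 -0.1] j7 34.1
travel [ 1.5 -0.2  1.5] rot [ 1.000e-01 -1.000e-01  1.799e+02] j7 34.1
tcp [ 605.1 -304.8   34.5] psi 115.9 t 17.63 F [2.7 0.4 0.4] w 55.8
```

```bash
python3 -m inch '[{"travel":[0.5,0,1],"delta_rot":[0,0,0]},{"travel":[0.5,0,2],"delta_rot":[0,0,0]},{"travel":[0.5,0,2],"delta_rot":[0,0,0]},{"travel":[0.5,0,2],"delta_rot":[0,0,0]}]'
python3 -m inch '[{"travel":[0,0,0],"delta_rot":[0,0,0]},{"travel":[0,0,0],"delta_rot":[0,0,0]},{"travel":[0,0,0],"delta_rot":[0,0,0]},{"travel":[0,0,0],"delta_rot":[0,0,0]},{"travel":[0,0,-30],"delta_rot":[0,0,0]},{"travel":[-20,0,-70],"delta_rot":[0,0,0]},{"travel":[-55,0,-105],"delta_rot":[0,0,0]},{"travel":[-70,0,-105],"delta_rot":[0,0,0]},{"travel":[-70,0,-105],"delta_rot":[0,0,0]},{"travel":[-70,0,-105],"delta_rot":[0,0,0]}]' 76
python3 look.py w10;python3 - <<'E'
from h import *
s=np.load('last.npy',allow_pickle=True).item()
m=mask(s,'red')
for z in(18,22,26):
    p,e=fit([(s,m)],M['angle'],[603.5,-303,np.radians(26)],z=z); print(z,p[:2],np.degrees(p[2]),e)
E
python3 plan.py 406 -162 170 0
```

```text
t: 17.97
tcp_pos: [604.9, -304.4, 33.3]
ee_rot: [0.531, 0.847, -0.0, 0.001]
contact_force: [1.1, 0.6, 6.3]
gripper_width: 55.9
t: 18.8
tcp_pos: [634.3, -368.1, 136.9]
ee_rot: [0.532, 0.847, -0.0, 0.0]
contact_force: [-0.1, 0.1, -1.7]
gripper_width: 76.2
18 [ 603.26783081 -303.02568756] 25.547772019807923 0.0200042724609375
22 [ 603.43581894 -303.36527175] 24.811053065551953 0.04255944490432739
26 [ 603.31521406 -303.8355779 ] 24.62800375386545 0.06895333528518677
travel [ 283.2 -115.9  -33.4] rot [-0.1 -0.1 25.9] j7 40.9
travel [ 283.2 -115.9  -33.4] rot [ 1.000e-01 -1.000e-01 -1.541e+02] j7 40.9
tcp [ 633.8 -366.2  135.9] psi 115.9 t 18.85 F [ 0.3 -0.  -0.4] w 76.3
```

View pics/w10.png

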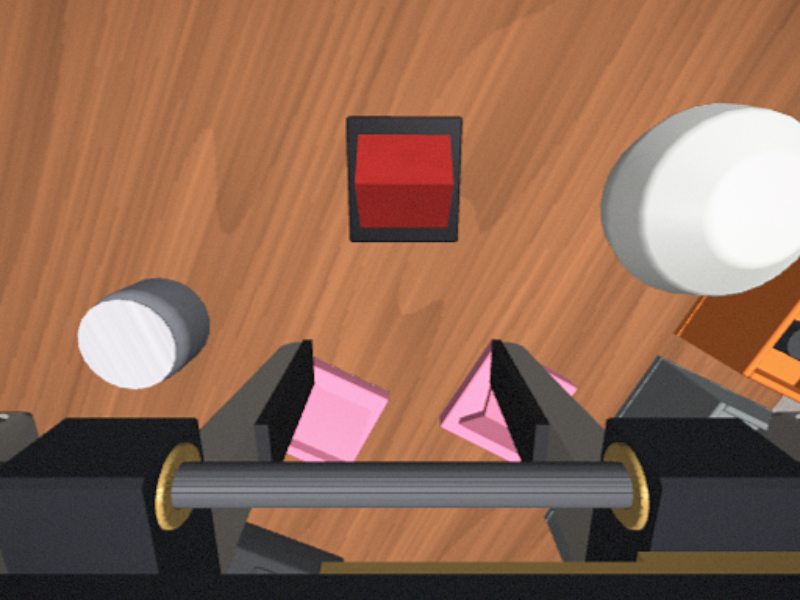

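```bash
python3 -m inch '[{"travel":[283,-116,-10],"delta_rot":[0,0,0]},{"travel":[283,-116,-10],"delta_rot":[0,0,0]},{"travel":[283,-116,-10],"delta_rot":[0,0,0]},{"travel":[283,-116,-10],"delta_rot":[0,0,0]},{"travel":[283,-116,-10],"delta_rot":[0,0,0]},{"travel":[283,-116,-10],"delta_rot":[0,0,0]},{"travel":[283,-116,-10],"delta_rot":[0,0,0]},{"travel":[283,-116,-10],"delta_rot":[0,0,0]},{"travel":[283,-116,-10],"delta_rot":[0,0,0]},{"travel":[283,-116,-10],"delta_rot":[0,0,0]},{"travel":[283,-116,-10],"delta_rot":[0,0,0]},{"travel":[283,-116,-10],"delta_rot":[0,0,0]}]' 60
python3 look.py w11;python3 fitw.py pin bronze 406 -162 0; python3 plan.py 406 -162 22 26
```

```text
t: 19.85
tcp_pos: [407.6, -163.2, 146.8]
ee_rot: [0.531, 0.847, 0.0, -0.0]
contact_force: [0.3, -0.2, -0.2]
gripper_width: 59.8
pin bronze [ 406.2 -161.5    0. ] 0.39
travel [  1.7  -0.9 124.7] rot [ 0.  -0.  -0.2] j7 33.0
travel [  1.7  -0.9 124.7] rot [-1.000e-01 -0.000e+00  1.798e+02] j7 33.0
tcp [ 407.5 -163.3  146.7] psi 115.8 t 19.9 F [-0.3 -0.8 -1.2] w 59.9
```

View pics/w11.png

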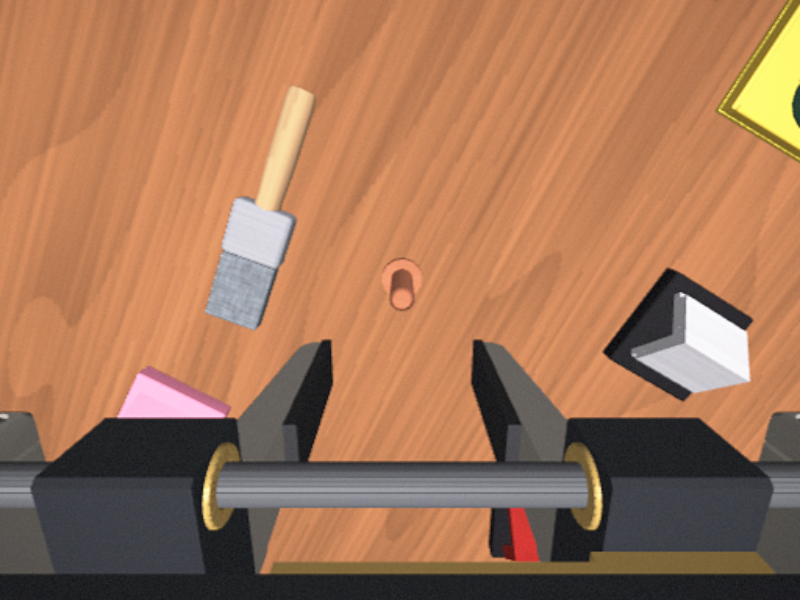

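```bash
python3 -m inch '[{"travel":[2,-1,40],"delta_rot":[0,0,0]},{"travel":[2,-1,80],"delta_rot":[0,0,0]},{"travel":[2,-1,110],"delta_rot":[0,0,0]},{"travel":[2,-1,124],"delta_rot":[0,0,0]},{"travel":[2,-1,124],"delta_rot":[0,0,0]},{"travel":[2,-1,124],"delta_rot":[0,0,0]},{"travel":[2,-1,124],"delta_rot":[0,0,0]}]'
python3 -m inch '[{"travel":[0,0,0],"delta_rot":[0,0,0]},{"travel":[0,0,0],"delta_rot":[0,0,0]},{"travel":[0,0,0],"delta_rot":[0,0,0]},{"travel":[0,0,0],"delta_rot":[0,0,0]},{"travel":[0,0,0],"delta_rot":[0,0,0]},{"travel":[0,0,0],"delta_rot":[0,0,0]}]' 10 25
python3 -m inch '[{"travel":[0,0,-30],"delta_rot":[0,0,0]},{"travel":[0,0,-70],"delta_rot":[0,0,0]},{"travel":[0,0,-110],"delta_rot":[0,0,0]},{"travel":[0,0,-110],"delta_rot":[0,0,0]}]'
python3 plan.py 630 282 130 79
```

```text
t: 20.48
tcp_pos: [406.1, -161.7, 23.7]
ee_rot: [0.531, 0.847, 0.0, 0.001]
contact_force: [-0.2, -0.1, 0.4]
gripper_width: 60.0
t: 20.98
tcp_pos: [405.2, -161.6, 23.3]
ee_rot: [0.531, 0.847, -0.0, 0.0]
contact_force: [0.0, 0.3, 0.6]
gripper_width: 22.3
t: 21.32
tcp_pos: [409.2, -162.6, 138.9]
ee_rot: [0.531, 0.848, 0.0, 0.006]
contact_force: [1.6, -0.9, -0.6]
gripper_width: 14.7
travel [303.6 392.7   8.8] rot [  0.1   0.7 -53.1] j7 31.5
travel [303.6 392.7   8.8] rot [ 8.000e-01 -1.000e-01  1.269e+02] j7 31.5
tcp [ 409.2 -162.6  138.9] psi 115.9 t 21.32 F [ 1.6 -0.9 -0.6] w 14.7
```

```bash
python3 look.py w12; python3 plan.py 406 -162 22 26
```

```text
travel [  1.9  -1.6 114.2] rot [ 0.2  0.4 -0.2] j7 31.4
travel [  1.9  -1.6 114.2] rot [  0.6  -0.4 179.8] j7 31.4
tcp [ 407.5 -162.6  136.3] psi 115.8 t 21.37 F [ 0.1 -0.1 -0.9] w 14.9
```

View pics/w12.png

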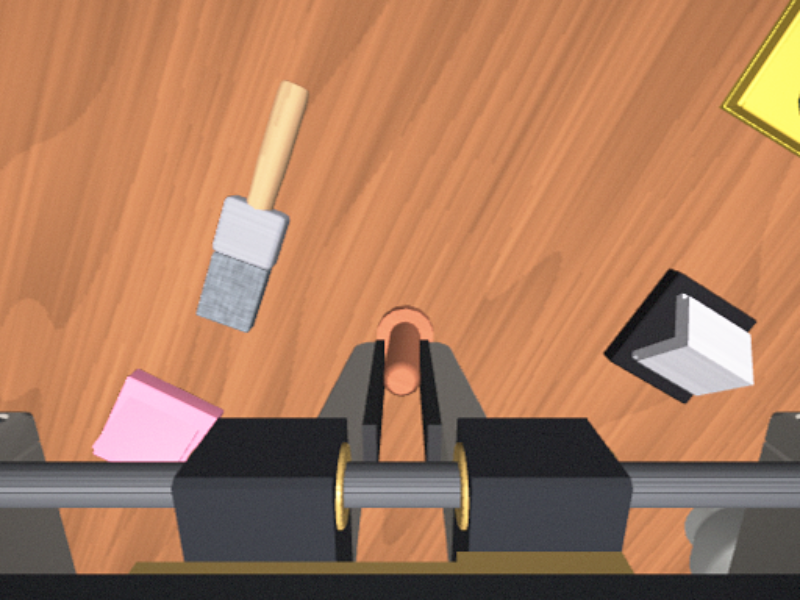

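```bash
cat > heldpin.py <<'E'
from h import *
s=np.load('last.npy',allow_pickle=True).item()
m=mask(s,'bronze')
t=env.observe()['tcp_pos']
m=cv2.morphologyEx(m,cv2.MORPH_CLOSE,np.ones((5,5),np.uint8))
for dz in range(-48,-12,3):
    p,e=fit([(s,m)],M['pin'],[t[0],t[1],0],z=t[2]+dz,pad=3,yaw=False)
    print(dz,np.round(p[:2]-t[:2],1),round(e,3))
E
python3 heldpin.py
```

```text
-48 [ 3.6 -5.1] 0.329
-45 [ 3. -4.] 0.341
-42 [ 2.2 -2.5] 0.36
-39 [ 1.3 -0.5] 0.379
-36 [1.  0.2] 0.395
-33 [0.6 1. ] 0.413
-30 [-2.2  5.9] 0.423
-27 [-3.2  7.2] 0.417
-24 [-3.9  8.9] 0.417
-21 [-4.7 10.4] 0.414
-18 [-5.5 11.9] 0.402
-15 [-6.5 18.6] 0.414
```

```bash
python3 - <<'E'
from h import *
s=np.load('last.npy',allow_pickle=True).item()
t=env.observe()['tcp_pos'];d=np.array([np.cos(np.radians(116)),np.sin(np.radians(116)),0])
for off in(-3,0,3):
  for dz in (-40,-35,-30,-25,-20):
    b=t+[0,0,dz]+off*d
    print(off,dz,'headfar',(proj(s,b+d*15+[0,0,3.5])*1.5625).round()[0],'head l/r',(proj(s,[b+np.cross(d,[0,0,1])*15+[0,0,7],b-np.cross(d,[0,0,1])*15+[0,0,7]])*1.5625).round()[:,0],'topnear',(proj(s,b-d*7+[0,0,60])*1.5625).round()[0])
E
```

```text
-3 -40 headfar [399. 306.] head l/r [429. 370.] topnear [400. 404.]
-3 -35 headfar [399. 309.] head l/r [430. 369.] topnear [400. 410.]
-3 -30 headfar [399. 312.] head l/r [430. 369.] topnear [400. 418.]
-3 -25 headfar [399. 316.] head l/r [431. 368.] topnear [400. 425.]
-3 -20 headfar [399. 320.] head l/r [432. 367.] topnear [400. 434.]
0 -40 headfar [399. 300.] head l/r [429. 370.] topnear [400. 397.]
0 -35 headfar [399. 303.] head l/r [430. 369.] topnear [400. 404.]
0 -30 headfar [399. 307.] head l/r [430. 368.] topnear [400. 411.]
0 -25 headfar [399. 310.] head l/r [431. 368.] topnear [400. 418.]
0 -20 headfar [399. 314.] head l/r [432. 367.] topnear [400. 426.]
3 -40 headfar [399. 295.] head l/r [429. 370.] topnear [400. 390.]
3 -35 headfar [399. 298.] head l/r [430. 369.] topnear [400. 397.]
3 -30 headfar [399. 301.] head l/r [430. 368.] topnear [400. 404.]
3 -25 headfar [399. 304.] head l/r [431. 368.] topnear [400. 411.]
3 -20 headfar [399. 307.] head l/r [432. 367.] topnear [400. 419.]
```

```bash
python3 -m inch '[{"travel":[0,0,30],"delta_rot":[0,0,0]},{"travel":[0,0,55],"delta_rot":[0,0,0]},{"travel":[0,0,75],"delta_rot":[0,0,0]},{"travel":[0,0,83],"delta_rot":[0,0,0]},{"travel":[0,0,83],"delta_rot":[0,0,0]},{"travel":[0,0,83],"delta_rot":[0,0,0]},{"travel":[0,0,83],"delta_rot":[0,0,0]},{"travel":[0,0,83],"delta_rot":[0,0,0]}]'; python3 look.py w13
```

```text
t: 22.03
tcp_pos: [405.0, -161.5, 50.2]
ee_rot: [0.531, 0.847, -0.0, -0.0]
contact_force: [-0.4, 0.8, -1.8]
gripper_width: 14.7
```

View pics/w13.png

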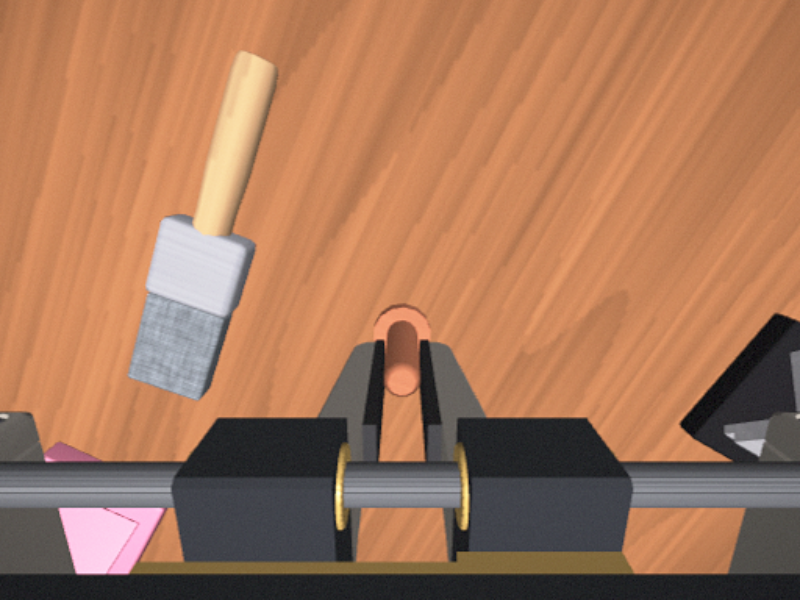

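Lower in small steps watching for contact.

```bash
for i in 1; do python3 -m inch '[{"travel":[0,0,2],"delta_rot":[0,0,0]},{"travel":[0,0,4],"delta_rot":[0,0,0]},{"travel":[0,0,4],"delta_rot":[0,0,0]}]'; python3 -m inch '[{"travel":[0,0,2],"delta_rot":[0,0,0]},{"travel":[0,0,3],"delta_rot":[0,0,0]},{"travel":[0,0,3],"delta_rot":[0,0,0]}]'; done
```

```text
t: 22.33
tcp_pos: [405.7, -161.9, 47.0]
ee_rot: [0.531, 0.847, -0.0, 0.001]
contact_force: [-2.9, -0.3, 10.0]
gripper_width: 14.7
t: 22.58
tcp_pos: [406.7, -162.4, 45.9]
ee_rot: [0.531, 0.848, -0.001, 0.002]
contact_force: [-7.1, 2.1, 31.7]
gripper_width: 14.4
```

```bash
python3 -m inch '[{"travel":[0,0,-2],"delta_rot":[0,0,0]},{"travel":[0,0,-3],"delta_rot":[0,0,0]},{"travel":[0,0,-3],"delta_rot":[0,0,0]}]'; python3 -m inch '[{"travel":[0,0,0],"delta_rot":[0,0,0]},{"travel":[0,0,0],"delta_rot":[0,0,0]},{"travel":[0,0,0],"delta_rot":[0,0,0]},{"travel":[0,0,0],"delta_rot":[0,0,0]},{"travel":[0,0,0],"delta_rot":[0,0,0]}]' 45; python3 look.py w14
```

```text
t: 22.83
tcp_pos: [405.1, -161.6, 46.3]
ee_rot: [0.531, 0.847, -0.0, 0.0]
contact_force: [-1.1, 0.1, 3.3]
gripper_width: 14.7
t: 23.25
tcp_pos: [405.1, -161.4, 45.9]
ee_rot: [0.531, 0.848, 0.0, -0.0]
contact_force: [0.1, -0.2, -0.2]
gripper_width: 44.3
```

View pics/w14.png

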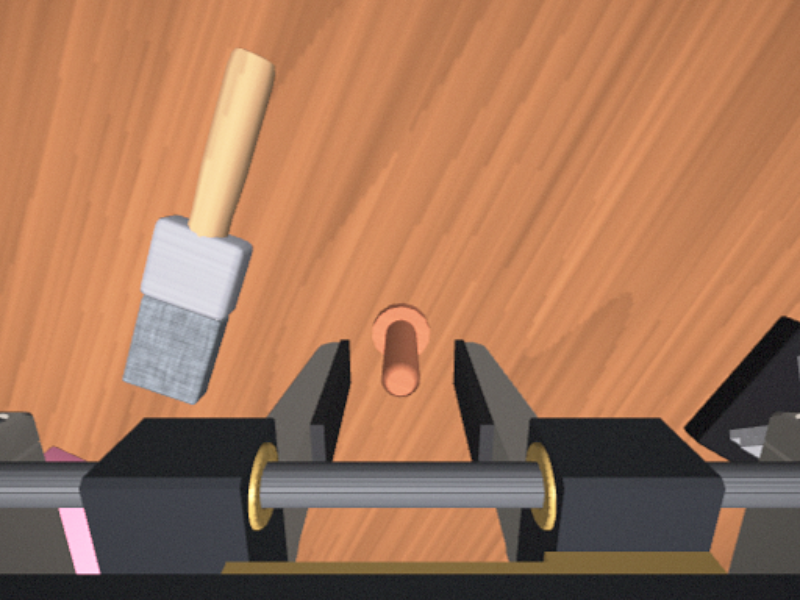

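Pin stands upright, free between the fingers. Go down 23 mm to z≈23 and regrip with enough time.

```bash
python3 -m inch '[{"travel":[0,0,10],"delta_rot":[0,0,0]},{"travel":[0,0,20],"delta_rot":[0,0,0]},{"travel":[0,0,23],"delta_rot":[0,0,0]},{"travel":[0,0,23],"delta_rot":[0,0,0]},{"travel":[0,0,23],"delta_rot":[0,0,0]},{"travel":[0,0,23],"delta_rot":[0,0,0]}]'
python3 -m inch '[{"travel":[0,0,0],"delta_rot":[0,0,0]},{"travel":[0,0,0],"delta_rot":[0,0,0]},{"travel":[0,0,0],"delta_rot":[0,0,0]},{"travel":[0,0,0],"delta_rot":[0,0,0]},{"travel":[0,0,0],"delta_rot":[0,0,0]},{"travel":[0,0,0],"delta_rot":[0,0,0]},{"travel":[0,0,0],"delta_rot":[0,0,0]},{"travel":[0,0,0],"delta_rot":[0,0,0]},{"travel":[0,0,0],"delta_rot":[0,0,0]},{"travel":[0,0,0],"delta_rot":[0,0,0]}]' 10 30
```

```text
t: 23.8
tcp_pos: [405.2, -161.3, 23.0]
ee_rot: [0.531, 0.848, 0.0, -0.0]
contact_force: [0.5, 0.2, -0.0]
gripper_width: 45.1
t: 24.63
tcp_pos: [405.0, -161.6, 23.1]
ee_rot: [0.531, 0.847, -0.0, -0.0]
contact_force: [-0.9, -0.5, 2.1]
gripper_width: 15.7
```

```bash

python3 -m inch '[{"travel":[0,0,-30],"delta_rot":[0,0,0]},{"travel":[0,0,-70],"delta_rot":[0,0,0]},{"travel":[0,0,-100],"delta_rot":[0,0,0]},{"travel":[0,0,-110],"delta_rot":[0,0,0]},{"travel":[0,0,-110],"delta_rot":[0,0,0]}]'
python3 plan.py 629.5 282 130 79
```

```text
t: 25.05
tcp_pos: [406.6, -162.3, 135.1]
ee_rot: [0.531, 0.847, -0.0, 0.003]
contact_force: [-0.5, -0.1, -0.8]
gripper_width: 15.2
travel [302.7 394.3   4.8] rot [  0.    0.3 -53.2] j7 31.0
travel [302.7 394.3   4.8] rot [  0.4  -0.  126.8] j7 31.0
tcp [ 406.6 -162.3  135.1] psi 115.8 t 25.05 F [-0.5 -0.1 -0.8] w 15.2
```

```bash
python3 -m inch '[{"travel":[303,394,5],"delta_rot":[0,0,-53]},{"travel":[303,394,5],"delta_rot":[0,0,-53]},{"travel":[303,394,5],"delta_rot":[0,0,-53]},{"travel":[303,394,5],"delta_rot":[0,0,-53]},{"travel":[303,394,5],"delta_rot":[0,0,-53]},{"travel":[303,394,5],"delta_rot":[0,0,-53]},{"travel":[303,394,5],"delta_rot":[0,0,-53]},{"travel":[303,394,5],"delta_rot":[0,0,-53]},{"travel":[303,394,5],"delta_rot":[0,0,-53]},{"travel":[303,394,5],"delta_rot":[0,0,-53]},{"travel":[303,394,5],"delta_rot":[0,0,-53]},{"travel":[303,394,5],"delta_rot":[0,0,-53]},{"travel":[303,394,5],"delta_rot":[0,0,-53]},{"travel":[303,394,5],"delta_rot":[0,0,-53]},{"travel":[303,394,5],"delta_rot":[0,0,-53]},{"travel":[303,394,5],"delta_rot":[0,0,-53]},{"travel":[303,394,5],"delta_rot":[0,0,-53]}]';python3 look.py w15;python3 plan.py 629.5 282 35 79
```

```text
t: 26.47
tcp_pos: [627.3, 281.0, 127.2]
ee_rot: [0.098, 0.995, -0.001, -0.0]
contact_force: [0.3, -0.2, -0.5]
gripper_width: 15.2
travel [-1.8  1.3 92.7] rot [-0.1  0.  -0.2] j7 29.7
travel [-1.8  1.3 92.7] rot [0.000e+00 1.000e-01 1.798e+02] j7 29.7
tcp [627.5 281.2 127.7] psi 168.8 t 26.52 F [-0.6  0.5 -0.9] w 15.0
```

View pics/w15.png

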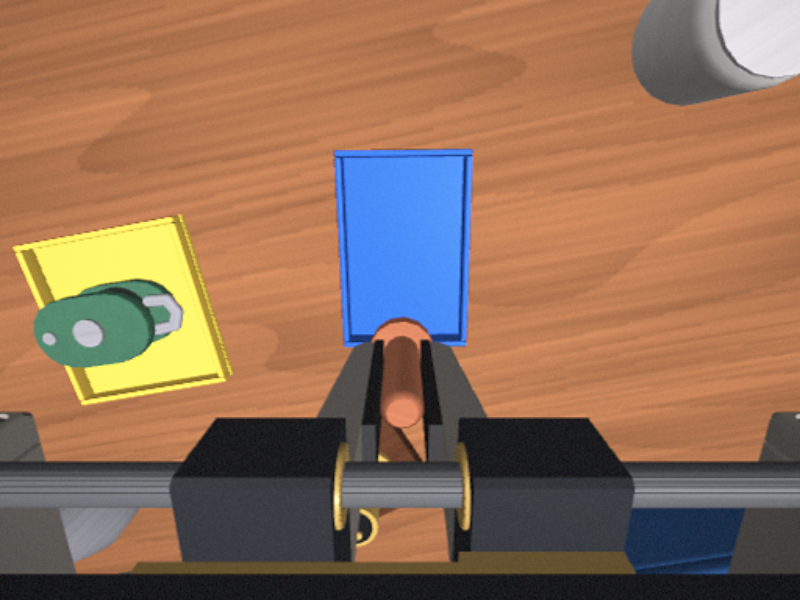

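```bash
python3 - <<'E'
from h import *
s=np.load('last.npy',allow_pickle=True).item()
C=np.array([unproj(s,u/1.5625,v/1.5625,20)[:2] for u,v in [(334,150),(472,150),(467,346),(345,346)]])
print(C.round(1),C.mean(0))
d=C[3]-C[0];print(np.degrees(np.arctan2(d[1],d[0])),np.linalg.norm(d))
E
```

```text
[[529.9 258.3]
 [546.3 340.6]
 [672.8 317.9]
 [656.5 235.2]] [601.38215465 288.00880494]
-10.352226826356409 128.63198298764982
```

```bash
python3 -m inch '[{"travel":[-1,2,35],"delta_rot":[0,0,0]},{"travel":[-1,2,65],"delta_rot":[0,0,0]},{"travel":[-1,2,85],"delta_rot":[0,0,0]},{"travel":[-1,2,95],"delta_rot":[0,0,0]},{"travel":[-1,2,95],"delta_rot":[0,0,0]},{"travel":[-1,2,95],"delta_rot":[0,0,0]},{"travel":[-1,2,95],"delta_rot":[0,0,0]},{"travel":[-1,2,95],"delta_rot":[0,0,0]}]';python3 -m inch '[{"travel":[0,0,1],"delta_rot":[0,0,0]},{"travel":[0,0,2],"delta_rot":[0,0,0]},{"travel":[0,0,3],"delta_rot":[0,0,0]},{"travel":[0,0,3],"delta_rot":[0,0,0]}]'
```

```text
t: 27.18
tcp_pos: [629.8, 285.5, 35.1]
ee_rot: [0.097, 0.995, 0.001, 0.001]
contact_force: [0.7, -0.1, -1.8]
gripper_width: 15.2
t: 27.52
tcp_pos: [628.7, 284.8, 30.1]
ee_rot: [0.097, 0.995, -0.0, 0.0]
contact_force: [0.1, 0.3, -2.1]
gripper_width: 14.9
```

```bash
python3 -m inch '[{"travel":[0,0,1],"delta_rot":[0,0,0]},{"travel":[0,0,1.5],"delta_rot":[0,0,0]},{"travel":[0,0,1.5],"delta_rot":[0,0,0]},{"travel":[0,0,1.5],"delta_rot":[0,0,0]}]'
```

```text
t: 27.85
tcp_pos: [628.6, 284.9, 28.4]
ee_rot: [0.097, 0.995, -0.0, -0.0]
contact_force: [1.0, 0.3, -1.3]
gripper_width: 15.1
```

```bash
python3 -m inch '[{"travel":[0,0,1],"delta_rot":[0,0,0]},{"travel":[0,0,1],"delta_rot":[0,0,0]},{"travel":[0,0,1],"delta_rot":[0,0,0]}]'
```

```text
t: 28.1
tcp_pos: [628.6, 284.9, 27.5]
ee_rot: [0.097, 0.995, -0.0, -0.0]
contact_force: [0.0, 0.6, -1.4]
gripper_width: 15.4
```

Close to the floor by the grasp height (≈0.5 mm); one more, then open and rise.

```bash
python3 -m inch '[{"travel":[0,0,1],"delta_rot":[0,0,0]},{"travel":[0,0,1],"delta_rot":[0,0,0]},{"travel":[0,0,1],"delta_rot":[0,0,0]}]'; python3 -m inch '[{"travel":[0,0,0],"delta_rot":[0,0,0]},{"travel":[0,0,0],"delta_rot":[0,0,0]},{"travel":[0,0,0],"delta_rot":[0,0,0]},{"travel":[0,0,0],"delta_rot":[0,0,0]},{"travel":[0,0,-30],"delta_rot":[0,0,0]},{"travel":[0,0,-70],"delta_rot":[0,0,0]},{"travel":[0,0,-110],"delta_rot":[0,0,0]},{"travel":[0,0,-110],"delta_rot":[0,0,0]}]' 42; python3 look.py w16; python3 plan.py 426 333 140 79
```

```text
t: 28.35
tcp_pos: [628.8, 284.9, 27.3]
ee_rot: [0.097, 0.995, -0.0, 0.0]
contact_force: [-1.7, -1.9, 4.4]
gripper_width: 15.4
t: 29.02
tcp_pos: [632.4, 288.2, 145.3]
ee_rot: [0.097, 0.995, 0.004, 0.005]
contact_force: [1.4, 0.6, 0.6]
gripper_width: 41.9
travel [210.2   5.6   0.3] rot [ 0.3  0.4 -0.1] j7 29.9
travel [210.2   5.6   0.3] rot [  0.6  -0.5 179.9] j7 29.9
tcp [631.1 286.9 141.7] psi 168.9 t 29.07 F [-0.  -0.5 -0.5] w 42.2
```

View pics/w16.png

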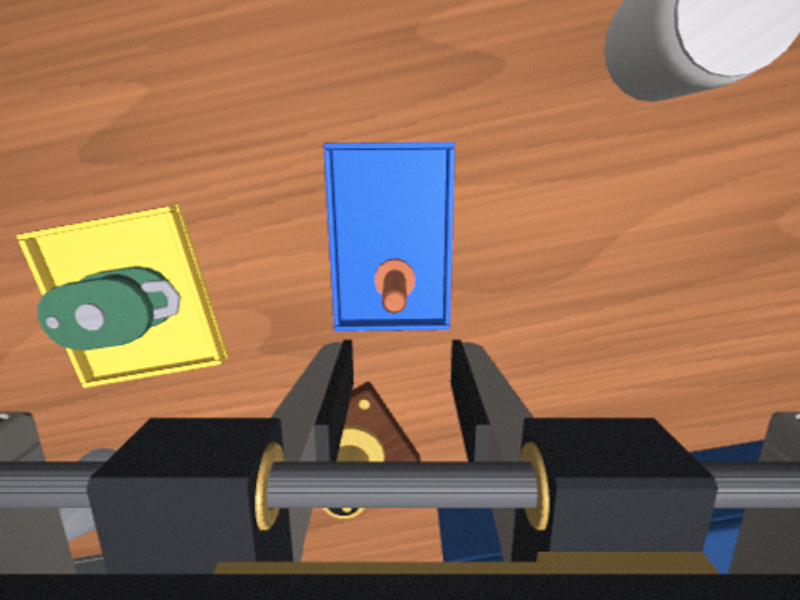

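Pin B stands in the tray (head at ~(394,280)). Now pin A.

```bash
python3 -m inch '[{"travel":[210,6,0],"delta_rot":[0,0,0]},{"travel":[210,6,0],"delta_rot":[0,0,0]},{"travel":[210,6,0],"delta_rot":[0,0,0]},{"travel":[210,6,0],"delta_rot":[0,0,0]},{"travel":[210,6,0],"delta_rot":[0,0,0]},{"travel":[210,6,0],"delta_rot":[0,0,0]},{"travel":[210,6,0],"delta_rot":[0,0,0]},{"travel":[210,6,0],"delta_rot":[0,0,0]},{"travel":[210,6,0],"delta_rot":[0,0,0]},{"travel":[210,6,0],"delta_rot":[0,0,0]}]' 60; python3 look.py w17; python3 plan.py 426 333 22 79;python3 fitw.py pin bronze 426 333 0
```

```text
t: 29.9
tcp_pos: [425.3, 330.6, 136.1]
ee_rot: [0.098, 0.995, -0.0, -0.0]
contact_force: [0.4, 0.2, -0.1]
gripper_width: 59.9
travel [ -0.5   2.4 114.1] rot [-0.  -0.  -0.3] j7 13.8
travel [ -0.5   2.4 114.1] rot [ -0.    0.  179.7] j7 13.8
tcp [425.1 330.7 136.1] psi 168.7 t 29.95 F [ 0.8 -0.1  0.1] w 59.8
pin bronze [426.1 333.2   0. ] 0.447
```

View pics/w17.png

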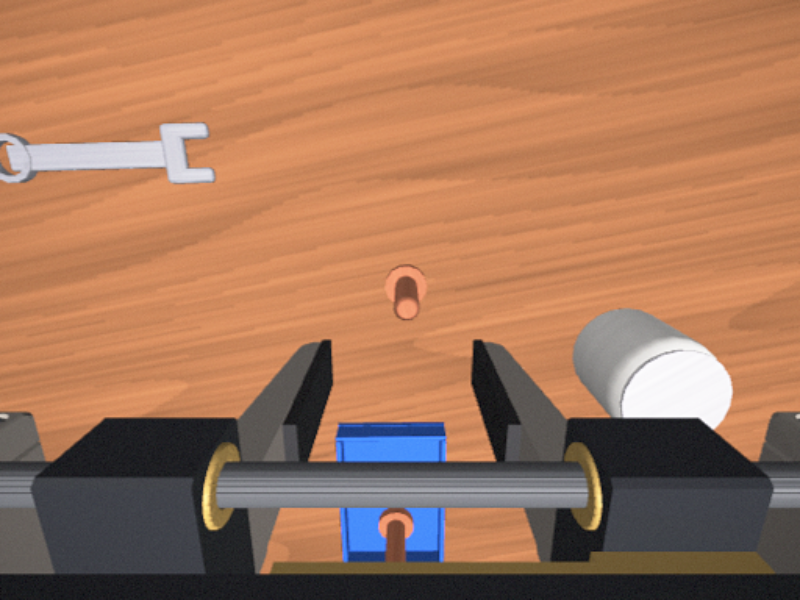

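```bash
python3 -m inch '[{"travel":[-0.5,2.5,40],"delta_rot":[0,0,0]},{"travel":[-0.5,2.5,80],"delta_rot":[0,0,0]},{"travel":[-0.5,2.5,105],"delta_rot":[0,0,0]},{"travel":[-0.5,2.5,113],"delta_rot":[0,0,0]},{"travel":[-0.5,2.5,113],"delta_rot":[0,0,0]},{"travel":[-0.5,2.5,113],"delta_rot":[0,0,0]},{"travel":[-0.5,2.5,113],"delta_rot":[0,0,0]}]'
python3 -m inch '[{"travel":[0,0,0],"delta_rot":[0,0,0]},{"travel":[0,0,0],"delta_rot":[0,0,0]},{"travel":[0,0,0],"delta_rot":[0,0,0]},{"travel":[0,0,0],"delta_rot":[0,0,0]},{"travel":[0,0,0],"delta_rot":[0,0,0]},{"travel":[0,0,0],"delta_rot":[0,0,0]},{"travel":[0,0,0],"delta_rot":[0,0,0]},{"travel":[0,0,0],"delta_rot":[0,0,0]},{"travel":[0,0,0],"delta_rot":[0,0,0]},{"travel":[0,0,0],"delta_rot":[0,0,0]},{"travel":[0,0,0],"delta_rot":[0,0,0]},{"travel":[0,0,0],"delta_rot":[0,0,0]}]' 10 30
```

```text
t: 30.53
tcp_pos: [425.9, 334.7, 25.2]
ee_rot: [0.097, 0.995, 0.001, 0.001]
contact_force: [-0.4, -0.1, 0.2]
gripper_width: 60.2
t: 31.53
tcp_pos: [424.8, 333.7, 23.6]
ee_rot: [0.097, 0.995, 0.0, 0.0]
contact_force: [0.1, -0.8, 1.6]
gripper_width: 15.0
```

```bash

python3 -m inch '[{"travel":[0,0,-30],"delta_rot":[0,0,0]},{"travel":[0,0,-70],"delta_rot":[0,0,0]},{"travel":[0,0,-95],"delta_rot":[0,0,0]},{"travel":[0,0,-100],"delta_rot":[0,0,0]},{"travel":[0,0,-100],"delta_rot":[0,0,0]}]'
python3 plan.py 574.5 293 110 79.3
```

```text
t: 31.95
tcp_pos: [425.6, 334.1, 124.9]
ee_rot: [0.097, 0.995, 0.001, 0.001]
contact_force: [0.2, 0.2, -1.5]
gripper_width: 14.9
travel [-154.   -11.5   15.3] rot [ 0.1  0.1 -0.4] j7 12.8
travel [-154.   -11.5   15.3] rot [  0.2  -0.2 179.6] j7 12.8
tcp [425.6 334.1 124.9] psi 168.9 t 31.95 F [ 0.2  0.2 -1.5] w 14.9
```

```bash

python3 -m inch '[{"travel":[-154,-11,15],"delta_rot":[0,0,0]},{"travel":[-154,-11,15],"delta_rot":[0,0,0]},{"travel":[-154,-11,15],"delta_rot":[0,0,0]},{"travel":[-154,-11,15],"delta_rot":[0,0,0]},{"travel":[-154,-11,15],"delta_rot":[0,0,0]},{"travel":[-154,-11,15],"delta_rot":[0,0,0]},{"travel":[-154,-11,15],"delta_rot":[0,0,0]},{"travel":[-154,-11,15],"delta_rot":[0,0,0]},{"travel":[-154,-11,15],"delta_rot":[0,0,0]},{"travel":[-154,-11,15],"delta_rot":[0,0,0]},{"travel":[-154,-11,15],"delta_rot":[0,0,0]}]'
python3 look.py w18; python3 plan.py 574.5 293 33 79.3
```

```text
t: 32.87
tcp_pos: [573.2, 293.6, 108.8]
ee_rot: [0.096, 0.995, -0.0, 0.0]
contact_force: [-0.3, 0.2, -0.3]
gripper_width: 15.3
travel [-1.1 -0.3 75.9] rot [-0.   0.  -0.4] j7 24.9
travel [-1.1 -0.3 75.9] rot [  0.    0.  179.6] j7 24.9
tcp [573.4 293.5 108.9] psi 168.9 t 32.92 F [-0.3 -0.8 -0.7] w 15.5
```

View pics/w18.png

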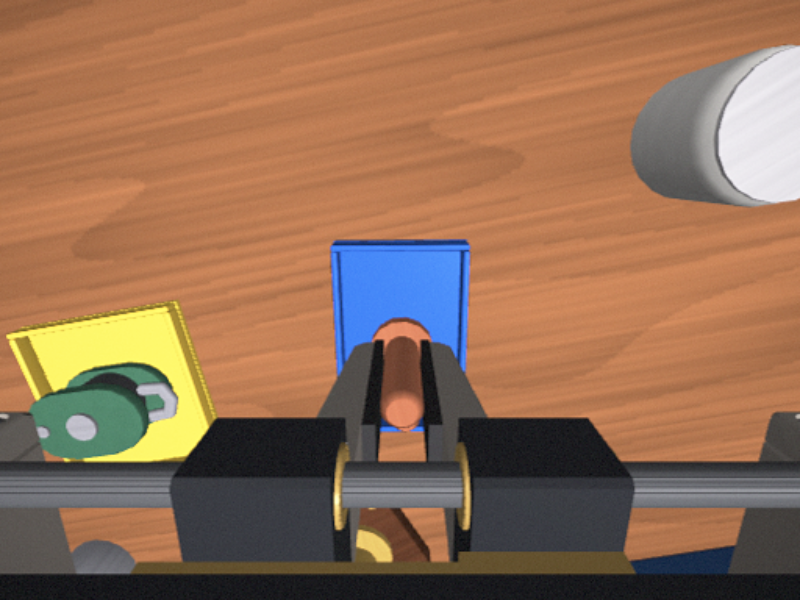

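```bash
python3 -m inch '[{"travel":[0,0,30],"delta_rot":[0,0,0]},{"travel":[0,0,55],"delta_rot":[0,0,0]},{"travel":[0,0,68],"delta_rot":[0,0,0]},{"travel":[0,0,75],"delta_rot":[0,0,0]},{"travel":[0,0,77],"delta_rot":[0,0,0]},{"travel":[0,0,77],"delta_rot":[0,0,0]},{"travel":[0,0,77],"delta_rot":[0,0,0]},{"travel":[0,0,77],"delta_rot":[0,0,0]},{"travel":[0,0,77],"delta_rot":[0,0,0]}]';python3 -m inch '[{"travel":[0,0,1],"delta_rot":[0,0,0]},{"travel":[0,0,2],"delta_rot":[0,0,0]},{"travel":[0,0,2],"delta_rot":[0,0,0]},{"travel":[0,0,2],"delta_rot":[0,0,0]}]'
```

```text
t: 33.67
tcp_pos: [574.4, 293.5, 32.7]
ee_rot: [0.097, 0.995, 0.0, 0.001]
contact_force: [0.7, 0.0, -1.8]
gripper_width: 14.8
t: 34.0
tcp_pos: [573.7, 293.1, 29.5]
ee_rot: [0.097, 0.995, -0.0, -0.0]
contact_force: [0.3, -0.2, -1.0]
gripper_width: 15.3
```

```bash
python3 -m inch '[{"travel":[0,0,1],"delta_rot":[0,0,0]},{"travel":[0,0,1.5],"delta_rot":[0,0,0]},{"travel":[0,0,1.5],"delta_rot":[0,0,0]},{"travel":[0,0,1.5],"delta_rot":[0,0,0]}]';python3 -m inch '[{"travel":[0,0,0.7],"delta_rot":[0,0,0]},{"travel":[0,0,0.7],"delta_rot":[0,0,0]},{"travel":[0,0,0.7],"delta_rot":[0,0,0]}]'
```

```text
t: 34.33
tcp_pos: [573.7, 293.1, 27.9]
ee_rot: [0.097, 0.995, -0.0, -0.0]
contact_force: [0.0, -1.2, -2.3]
gripper_width: 15.3
t: 34.58
tcp_pos: [573.8, 293.2, 27.6]
ee_rot: [0.097, 0.995, 0.0, 0.0]
contact_force: [-0.7, -1.1, 2.5]
gripper_width: 15.3
```

Contact. Open, rise, then back off clear of the view for the final check.

```bash
python3 -m inch '[{"travel":[0,0,0],"delta_rot":[0,0,0]},{"travel":[0,0,0],"delta_rot":[0,0,0]},{"travel":[0,0,0],"delta_rot":[0,0,0]},{"travel":[0,0,0],"delta_rot":[0,0,0]},{"travel":[0,0,-30],"delta_rot":[0,0,0]},{"travel":[0,0,-70],"delta_rot":[0,0,0]},{"travel":[0,0,-110],"delta_rot":[0,0,0]},{"travel":[0,0,-150],"delta_rot":[0,0,0]},{"travel":[30,30,-150],"delta_rot":[0,0,0]},{"travel":[70,60,-150],"delta_rot":[0,0,0]},{"travel":[100,90,-150],"delta_rot":[0,0,0]},{"travel":[140,90,-150],"delta_rot":[0,0,0]},{"travel":[150,90,-150],"delta_rot":[0,0,0]},{"travel":[150,90,-150],"delta_rot":[0,0,0]},{"travel":[150,90,-150],"delta_rot":[0,0,0]}]' 42
python3 - <<'E'
from h import *
for n in("top","scene"):
    s=cam(n);np.save(n+'.npy',s,allow_pickle=True)
    cv2.imwrite(f"pics/{n}F.png",cv2.resize(s["img"][:,:,::-1],(800,600),interpolation=cv2.INTER_CUBIC))
T=np.load('top.npy',allow_pickle=True).item();S=np.load('scene.npy',allow_pickle=True).item()
for n,c,p in(('red','red',[603.5,-303.3,np.radians(26)]),('grey','grey',[614.9,-110.8,np.radians(-4.6)])):
  for z in(18,22,26):
    for s in(T,S):
      q,e=fit([(s,mask(s,c))],M['angle'],p,z=z);print(n,z,q[:2].round(1),np.degrees(q[2]).round(1),round(e,3))
cv2.imwrite("pics/sc.png",cv2.resize(S['img'][150:320,110:450,::-1],(800,400),interpolation=cv2.INTER_CUBIC))
E
```

```text
t: 35.83
tcp_pos: [443.5, 410.5, 177.6]
ee_rot: [0.096, 0.995, -0.0, 0.0]
contact_force: [0.5, -0.7, -0.2]
gripper_width: 42.0
red 18 [ 603.4 -303.4] 27.1 0.157
red 18 [ 605.4 -303.8] 25.9 0.067
red 22 [ 601.6 -301.9] 27.3 0.159
red 22 [ 609.4 -300.8] 26.5 0.066
red 26 [ 600.2 -302. ] 27.1 0.166
red 26 [ 612.9 -297.9] 26.5 0.063
grey 18 [ 613.9 -110.7] -1.9 0.07
grey 18 [ 615.3 -111.3] -3.1 0.099
grey 22 [ 613.  -110.5] -0.5 0.062
grey 22 [ 618.5 -110. ] -3.9 0.097
grey 26 [ 612.  -110.4] -0.6 0.061
grey 26 [ 622.  -107.8] -4.0 0.093
```

View pics/topF.png

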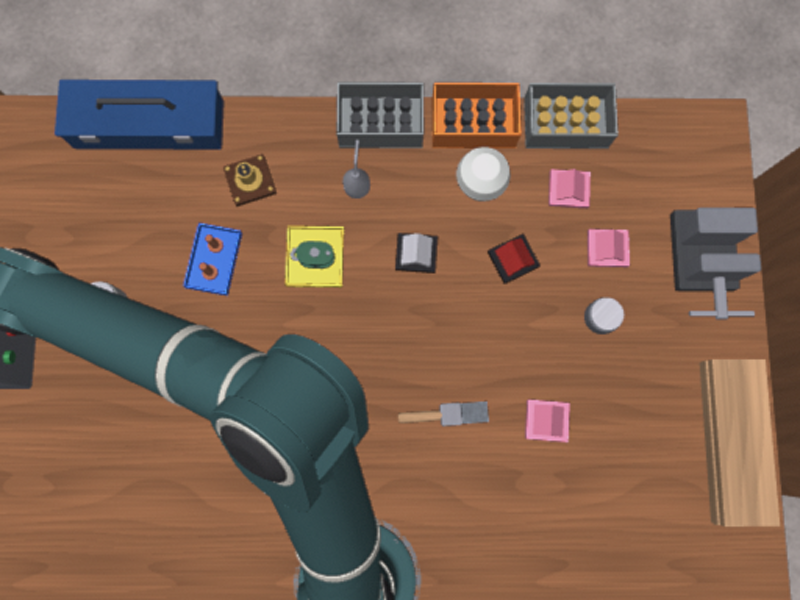

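View pics/sc.png

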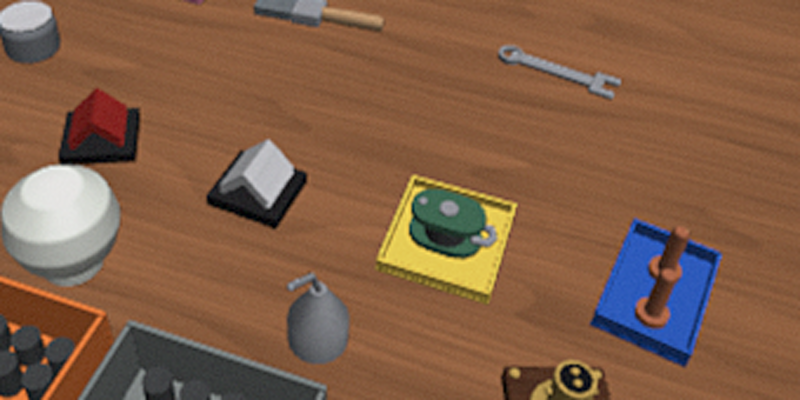

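```bash
python3 -c "
from station import job
print(job.job_done())"
```

```text
the job is handed in; nothing more can be done
None
```

The job is finished and handed in at about 36 s on the robot's clock. It gave no verdict, so the results below come from my own checks.

- **Pulley block:** it lies flat in the yellow tray.
- **Hinge pins:** both stand on their heads in the blue tray, about 28 mm either side of its centre. My first lift of one pin started before the fingers had closed, and the pin slipped in the grip. I set it back down upright, gripped it again and placed it without further trouble.
- **Angle offcuts:** each sits on the fixed angle of its own finish. I let them go with their undersides at about 22.5 mm (22 mm is nested). The wrist camera then put both within about 1 mm and 1.5° of their nests.
- **Lamp globe:** it has not visibly moved in the top picture.
- **Robot:** the gripper is open and clear of everything.

**Least certain check:** the heights of the two nested angles. The separate camera fits disagreed by several millimetres: wrist-camera fits for grey favoured 22–26 mm and for red 18–22 mm. The top and scene pictures agreed with each other only at about 18 mm. I relied on the heights and contact forces measured at release instead. The scene camera's positions also sat a few millimetres off the others.

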